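Change the filter in the beam box and re-arm the interlock

TASK

Change the filter in the clear beam box: lift its hatch by the bar handle to about 70 degrees or more, let go of it for a second to see that the stiff hinge holds it there, and push the filter slide inside all the way across to its other stop. Then lower the hatch gently until it is fully shut, and only then re-arm the interlock on the grey control box: press the large round key just until it clicks, no further (not down to its end stop), and let it come back up. Leave the small keys and everything else on the table as they are.

Things in the scene. Friction and masses are not known exactly. Their poses are not given: they have to be found in the camera images.
- beam_box: Clear acrylic box bolted to the table at its left or right, 230 deep (x) x 300 wide (y) x 115 mm tall, walls 6 mm, top closed by the hatch. Origin: centre of underside. x points from the front wall (robot side, with a round beam port 12 mm proud) to the hinged rear wall; yaw up to 0.25 rad. Inside: filter slide near the front, and 120 mm behind it a fixed lens 78 mm tall.
- hatch (a joint): Angle of the hatch, rad: 0 shut, grows as it swings up, stop at 1.75. A clear sheet 230 x 300 x 6 mm, 0.3 to 0.6 kg, covering the whole box, hinged along the top of the rear wall. Its friction hinge (0.85 N m) should hold it at any angle: it does not fall by itself and must be moved all the way up and down, with 1 to 8 N at the handle.
- hatch_handle (a point): Middle of the hatch's handle bar: round, black, 10 mm thick, 120 mm long, parallel to the hinge (point y), on a leg at each end. Bar centre 35 mm above the hatch's upper face, 210 mm from the hinge line, 20 mm in from the front edge. The point turns with the hatch: z out of its upper face, x to the hinge.
- hatch_hinge (a point): Middle of the hinge line, 115.5 mm above the table, at the top of the rear wall. The hatch turns about this point's y axis. The point turns with the hatch; in its frame the middle of the handle bar is at x -210 mm, z +41 mm.
- slide (a joint): Travel of the filter slide in the beam box, m: 0 at its right-hand stop (-y of the box), 0.050 at its left-hand stop (+y of the box). Starts at 0 to 0.012. It slides stiffly (about 1.5 N) and stays where it is left.
- slide_tab (a point): Top centre of the slide's push tab, 97 mm above the table, 18 mm below the box rim. Tab: bare metal block 12 (x) x 18 (y) x 24 mm tall on the middle of the slide's upper edge. Slide: black upright frame with two filter windows, 110 mm long (y), 10 mm thick, upper edge 73 mm above the table, running along y of the box, 70 mm in front of the box's middle. Axes as the box.
- console: Interlock control box: flat grey, 130 deep (x) x 190 wide (y) x 48 mm tall, level top, fixed to the table on the other side from the beam box, yaw up to 0.25 rad. Origin: centre of underside; x away from the robot, y left. On top: display and two lamps at the rear, three small square keys in a row at the left, one large round key 12 mm in front of the middle and 52 mm to the right.
- round_key (a joint): Travel of the large round key, m: 0 up, pressed straight down, 0.007 on its end stop. Tactile dome: the force starts at 2 N, peaks at 6 N at 1.7 mm, drops to 3 N at 4.3 mm (the click; made from 2.5 mm), then rises again: 4.3 N at 5.3 mm, 7 N at 6 mm, 12 N at the end stop. Beyond 5.3 mm is too far. It springs back up by itself.
- round_key_top (a point): Top centre of the large round key: grey cap 34 mm across, slightly domed, 61 mm above the table, 13 mm proud of the control box. The nearest small key's edge is 46 mm from its centre. The point moves down with the key.
- small_key0 (a joint): Travel of small square key 0 (0 nearest the round key, 2 farthest), m: 0 up, 0.007 down. Key cap 22 x 22 mm, 10 mm proud of the box top. Not to be pressed.
- small_key1 (a joint): Travel of small square key 1 (0 nearest the round key, 2 farthest), m: 0 up, 0.007 down. Key cap 22 x 22 mm, 10 mm proud of the box top. Not to be pressed.
- small_key2 (a joint): Travel of small square key 2 (0 nearest the round key, 2 farthest), m: 0 up, 0.007 down. Key cap 22 x 22 mm, 10 mm proud of the box top. Not to be pressed.
- driver_a: Bystander, not to be disturbed: screwdriver with green handle, 170 mm long, 26 mm thick, lying in front of the control box. Origin: middle of its length, on the table, x from the handle to the tip.
- lens_post: Bystander, not to be disturbed: small round lens (42 mm) on a black post and 45 x 70 mm foot, 114 mm tall, standing behind the control box. Origin: centre of its underside.
- filter_case: Bystander, not to be disturbed: flat white case 80 x 60 x 16 mm, lying in front of the beam box. Origin: centre of its underside.
- hex_set: Bystander, not to be disturbed: black folding hex-key set 110 x 34 x 27 mm, at the left of the table. Origin: centre of its underside.
- solvent_bottle: Bystander, not to be disturbed: small clear bottle, 48 mm wide and 115 mm tall, at the left of the table. Origin: centre of its underside.
- power_head: Bystander, not to be disturbed: round metal power-meter head (64 mm) on a post with a round foot, 112 mm tall, at the right of the table. Origin: centre of its underside.
- driver_b: Bystander, not to be disturbed: screwdriver with red handle, 200 mm long, 26 mm thick, at the right of the table. Origin: middle of its length, on the table, x from the handle to the tip.
- parts_tray: Bystander, not to be disturbed: open blue tray 90 x 140 x 30 mm, at the back of the table. Origin: centre of its underside.
There are look-alikes about, which are no part of the job. Leave any red look-alike of the console alone.

How it is judged:
By the outcome, as a careful person would: the job done as asked, in the order asked, and still so for the second after the job is handed in, with the robot touching nothing.
It also fails if it takes over 72 s, if anything falls off the work surface, if the arm or the gripper's body presses on something with over 40 N, if the wrist force passes 120 N, or if a joint passes its speed limit or range.

ROBOT

A 6-joint arm with a two-finger parallel gripper is mounted at the origin on the work surface. World frame = base frame: x ahead of the robot, y to its left, z up, the work surface at z = 0. Lengths are in m, angles in rad, forces in N, time in s.
With the tool pointing down it reaches from about 0.35 to 0.8 m from the base axis. Payload 7.3 kg.
Tool frame: the origin (TCP) lies on the centre line of the jaws, within the pads' length; the fingertips stand 14 mm ahead of it and the grasp point (between the pads) lies 5 mm behind it (env.tip_extent is the distance from the TCP to the fingertips, in m); x points along the fingers, z is the direction in which the jaws open and shut, and the axes are right-handed (so a half turn about x gives the same grasp; the last joint's range is limited). The gripper opens to 85 mm and grips with 20 to 120 N. Pads are 22 mm wide; open, the fingers measure 114 mm over their backs; the gripper's body (76 mm by 85 mm) begins 54 mm behind the grasp point. The pads swing forward as they close: fully open they stand 13 mm farther back than shut.
Start: joints at [-1.421, 0.342, 1.524, -0, 1.275, -0.146], TCP at [0.153, -0.502, 0.245] pointing down, gripper open.
Joint ranges: [-2.53, 2.53], [-0.77, 2.02], [0.04, 2.7], [-1, 4.14], [0.28, 2.66], [-3.11, 3.11]. Speed limits (rad/s): [2.57, 2.57, 3.14, 3.14, 3.14, 3.14].

INTERFACE

Orientations are given as a rotation vector (axis times angle).
In Python, from rig import status, cams, job, env gives the robot as it stands. The module is installed in compiled form; this text tells all that it offers.
- The arm moves only by the tool step_arm, never from a script. Its argument "steps" is a list of rows, each a list of 6 numbers: the shift along the tool's x, y, z in mm, then the turn, a rotation vector about the tool's x, y, z in degrees. A call has 1 to 8 rows; each row is the pose to reach, as a shift and turn from the pose measured when the call began, along the tool's axes at that moment; what a row does not reach only later rows make up. A row lasts 1/12 s, in which the tool goes at most 41.7 mm and 7.16 degrees, less where a joint would pass 70% of its speed; a pose out of reach is approached as far as the arm can. A call with a gripper value outside its range is refused whole. "gripper" is the gripper command: -1 is fully open, 1 is shut, values between are in proportion, set as the call begins (left out, the last holds). The fingers move at their own pace and stop on an object; "squeeze" is the grip in N (left out, the last holds). Time passes only in rows, so rows that repeat a pose let the fingers close. It gives the time, the measured TCP pose, the force and the opening at its end, in the units of the state.
- status.get_state(): the state, without advancing time (a new reading comes with each control period).
- cams.read_camera(name): name is "side" or "top" or "wrist"; returns a dict with "image" (480x640x3 uint8, blue, green, red), "z_map" (480x640 float32, m along the optical axis (not along the pixel's ray), 0 where there is no reading), "K" (3x3 intrinsics, pixels), "R" (3x3) and "t" (3): a world point X has camera coordinates R X + t. Camera axes: x right, y down, z forward; pixel columns grow to the right and rows downward; lengths in m; the calibration is good to about 2 mm. A picture is of the moment at which its call begins.
- job.finish_job(): hands the job in, once; it reports no verdict.
The state is a dict: "t": time; "joint_positions": joint angles; "joint_vel": joint speeds; "joint_efforts": joint torques, N m; "ee_pos": TCP position; "orientation": TCP orientation; "wrist_force": force on the tool from outside, world axes, zero at the start; "wrist_torque": the same for the moment, N m; "finger_gap": finger opening in m.
Only numpy, scipy, OpenCV 4.12 (cv2) and the standard library are available. Lean on these libraries where they do the work, as an engineer would, in place of code of your own. Each camera call takes 0.05 s, during which the arm holds its last target.

## Working session

There is one attempt and no reset: what is moved stays moved. The work goes in short steps, Python scripts to look and compute and a tool call to move; the robot and the scene stay as the last step left them, time stands still between calls to the robot, and variables do not carry over. Pictures are saved under pics/ and viewed, and the job is handed in when it is done.

Besides the shell and the picture viewer there is one more tool, called by a JSON object that holds its "fn" and its "kwargs". step_arm: Moves the arm, as the interface text tells. Its arguments: {"type":"object","properties":{"steps":{"type":"array","items":{"type":"array","items":{"type":"number"}}},"gripper":{"type":"number"},"squeeze":{"type":"number"}},"required":["steps"]}

```bash
mkdir -p pics; ls; python3 - <<'E'
from rig import status, cams, job, env
import cv2, numpy as np
print({k:np.round(v,4) for k,v in status.get_state().items()}, env.tip_extent)
for n in ("side","top","wrist"):
    c=cams.read_camera(n); cv2.imwrite(f"pics/{n}0.png",c["image"])
    np.savez(f"{n}0.npz",**c)
    print(n,c["K"].round(1).tolist(),c["R"].round(3).tolist(),c["t"].round(3))
E
```

```text
pics
{'t': np.float64(0.0), 'joint_positions': array([-1.421 ,  0.3427,  1.525 , -0.    ,  1.2754, -0.146 ]), 'joint_vel': array([-0.0001,  0.    , -0.0002, -0.0002, -0.0004,  0.001 ]), 'joint_efforts': array([-9.00000e-04, -4.33674e+01, -2.46017e+01, -1.00000e-04,
        7.70000e-03, -0.00000e+00]), 'ee_pos': array([ 0.153 , -0.5018,  0.2446]), 'orientation': array([ 0.9896,  1.3359, -0.9878]), 'wrist_force': array([-0.0425,  0.5291,  0.9086]), 'wrist_torque': array([-0.039 ,  0.0231,  0.042 ]), 'finger_gap': np.float64(0.0855)} 0.014
side [[474.1, 0.0, 321.0], [0.0, 474.1, 242.4], [0.0, 0.0, 1.0]] [[-0.842, -0.539, -0.017], [-0.263, 0.438, -0.86], [0.471, -0.72, -0.51]] [0.464 0.235 0.959]
top [[536.3, 0.0, 314.5], [0.0, 536.3, 240.9], [0.0, 0.0, 1.0]] [[0.015, -1.0, 0.016], [-0.982, -0.017, -0.189], [0.189, -0.013, -0.982]] [-0.004  0.57   1.532]
wrist [[392.9, 0.0, 320.8], [0.0, 392.9, 235.0], [0.0, 0.0, 1.0]] [[0.291, -0.957, -0.001], [-0.904, -0.276, 0.328], [-0.314, -0.094, -0.945]] [-0.525 -0.041  0.381]
```

View pics/top0.png

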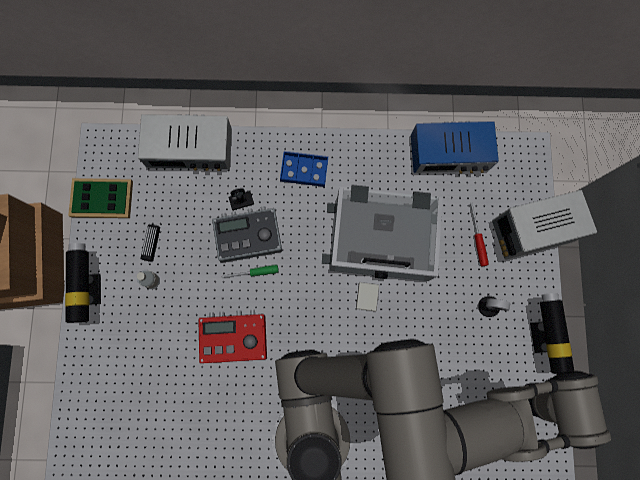

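View pics/side0.png

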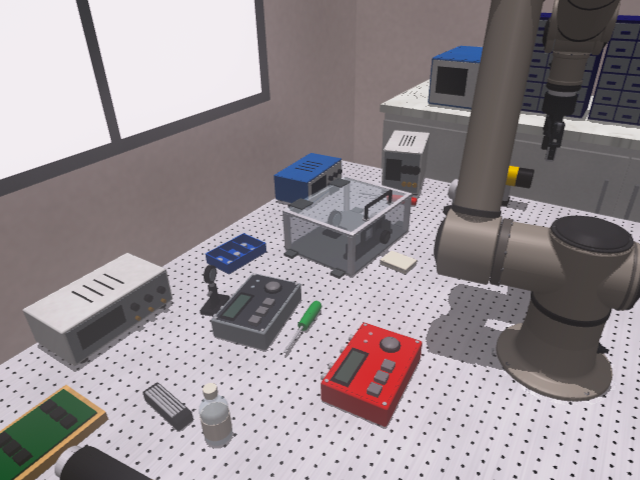

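View pics/wrist0.png

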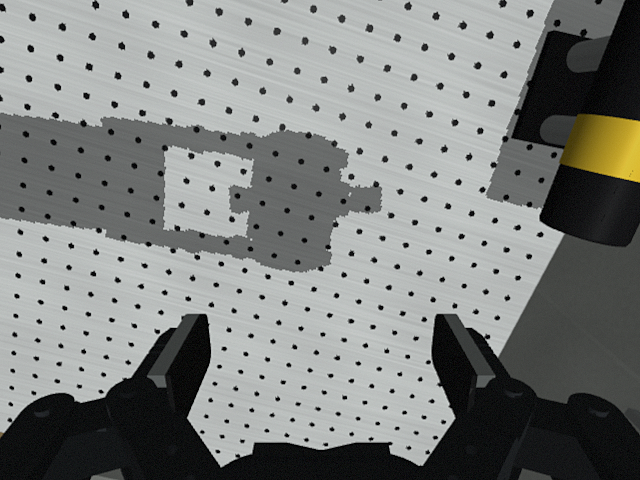

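The top view shows the beam box at about (385,232), with its handle dark at about (385,261). The grey console is at about (248,234), its round key at about (264,235). The red look-alike is at (232,338). I'll zoom in on these.

```bash
python3 - <<'E'
import cv2, numpy as np
t=cv2.imread("pics/top0.png"); s=cv2.imread("pics/side0.png")
cv2.imwrite("pics/top0_box.png",cv2.resize(t[180:290,315:450],None,fx=5,fy=5,interpolation=cv2.INTER_CUBIC))
cv2.imwrite("pics/top0_con.png",cv2.resize(t[185:285,200:300],None,fx=5.5,fy=5.5,interpolation=cv2.INTER_CUBIC))
cv2.imwrite("pics/side0_box.png",cv2.resize(s[170:285,270:425],None,fx=5,fy=5,interpolation=cv2.INTER_CUBIC))
E
```

```text
(no output)
```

View pics/top0_box.png

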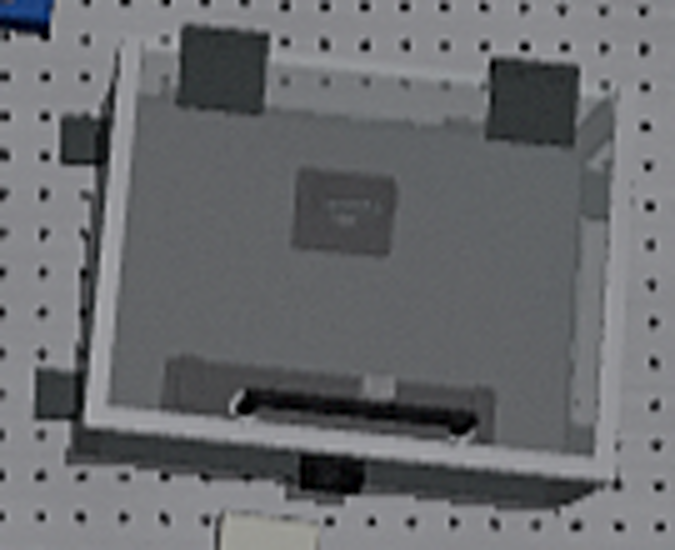

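View pics/top0_con.png

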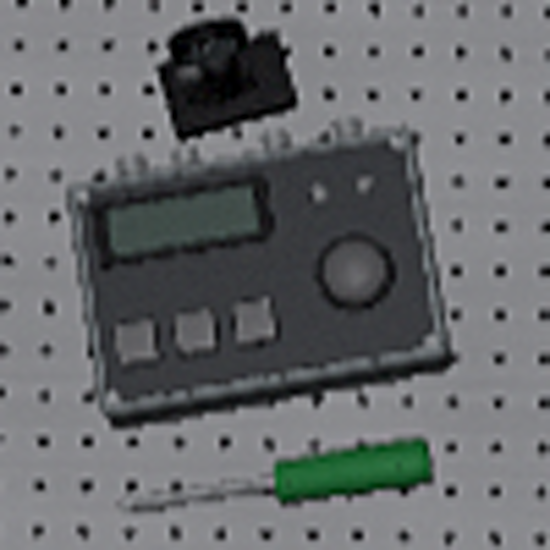

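View pics/side0_box.png

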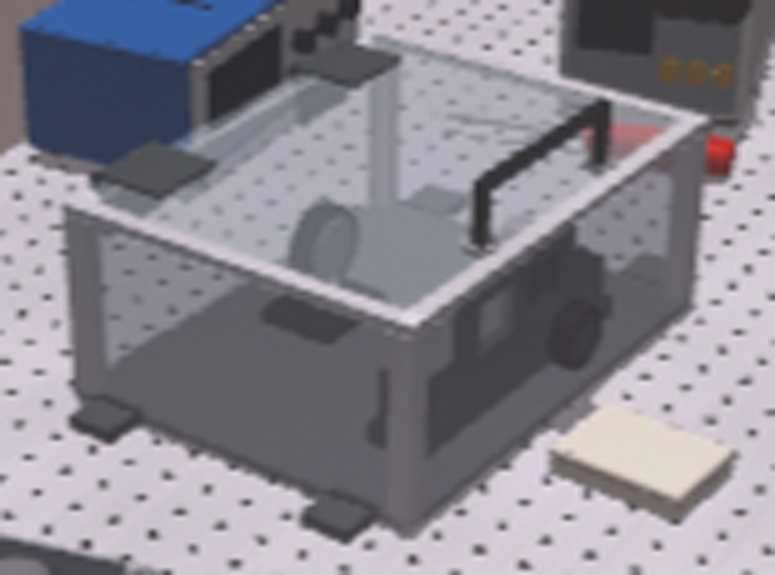

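```bash
cat > h.py <<'E'
import cv2, numpy as np
from scipy.spatial.transform import Rotation as Ro
def load(n): return dict(np.load(n))
def ray(c,uv,z):
    uv=np.atleast_2d(uv).astype(float)
    d=np.linalg.inv(c["K"])@np.c_[uv,np.ones(len(uv))].T
    R,t=c["R"],c["t"]; o=-R.T@t; d=(R.T@d).T
    return o+d*((z-o[2])/d[:,2])[:,None]
def proj(c,X):
    X=np.atleast_2d(X); p=(c["R"]@X.T).T+c["t"]; p=(c["K"]@p.T).T
    return p[:,:2]/p[:,2:]
E
python3 - <<'E'
from h import *
T=load("top0.npz"); S=load("side0.npz")
im=T["image"].astype(int); 
# bar mask
m=(im.max(2)<45).astype(np.uint8); m[:250]=0; m[270:]=0; m[:,:355]=0; m[:,420:]=0
n,l,st,ce=cv2.connectedComponentsWithStats(m)
print(st,ce.round(1))
k=1+np.argmax(st[1:,2]); ys,xs=np.nonzero(l==k)
r=cv2.minAreaRect(np.c_[xs,ys].astype(np.float32)); print(r)
p=ray(T,np.c_[xs,ys],0.1565)[:,:2]; print("bar centre",p.mean(0), (p.min(0)+p.max(0))/2)
v=np.linalg.svd(p-p.mean(0),full_matrices=False)[2][0]; print("dir",v, np.arctan2(v[1],v[0]), np.ptp(p@v))
# rim corners (front left / front right / rear) on hatch upper face z=.1185
cs=np.array([[315+85/5,180+425/5],[315+615/5,180+475/5],[315+122/5,180+42/5],[315+618/5,180+92/5]])
q=ray(T,cs,0.1215)[:,:2]; print(q, np.linalg.norm(q[0]-q[1]),np.linalg.norm(q[0]-q[2]), "yaw",np.arctan2(*(-(q[0]-q[1])[0],(q[0]-q[1])[1])))
print("tab",ray(T,[315+379/5,180+386/5],0.097))
# round key
g=cv2.cvtColor(T["image"],cv2.COLOR_BGR2GRAY)
cr=g[215:255,250:280].astype(int); print(cr[8:32:1,2:28])
E
```

```text
[[     0      0    640    480 307040]
 [   362    258     49      9    160]] [[319.5 239.5]
 [386.1 261.5]]
((386.0562438964844, 261.9101257324219), (48.068214416503906, 4.550836563110352), 5.440331935882568)
bar centre [ 0.49561491 -0.19164275] [ 0.49425835 -0.1913865 ]
dir [-0.08065739 -0.99674188] -1.6515414328111864 0.13217115027063908
[[ 0.48850669 -0.04458186]
 [ 0.46522491 -0.34243661]
 [ 0.71213126 -0.06406395]
 [ 0.68772338 -0.35063953]] 0.29876327793557095 0.22447160469438052 yaw -0.07800624711320964
tab [[ 0.51754894 -0.21417259  0.097     ]]
[[ 55  55  57  63  57  54  55  56  59  58  57  59  57  58  56  56  57  57
   55  60  59  57  56  93  96  77]
 [ 59  56  58  57  60  56  60  60  56  57  58  57  57  56  55  58  58  53
   58  56  58  60  54  85 103  68]
 [ 60  58  57  58  55  60  59  57  58  56  59  58  57  59  58  57  58  56
   59  57  60  59  55  66 113  50]
 [ 61  55  60  56  56  58  58  56  57  57  59  62  60  62  59  59  54  59
   57  57  57  60  54  54 121  65]
 [ 58  55  58  57  59  57  55  59  61  62  60  43  40  44  51  60  61  58
   59  59  58  58  56  53 124 
[... 1376 characters left out ...]
13  56  55
   62  60  58  59  58  64  58  55]
 [ 57  58  60  59  58  61  60  62  57  49  54  41  41  42  52  50  62  60
   59  57  59  61  60  61  60  57]
 [ 59  61  59  61  56  57  60  59  60  64  63  53  56  58  64  60  62  61
   59  60  60  60  59  60  60  56]
 [ 61  60  59  58  60  58  60  60  59  63  59  61  60  61  65  60  61  59
   59  61  59  60  59  61  59  59]
 [ 61  59  60  57  59  58  62  61  60  59  60  60  58  60  60  60  58  61
   60  63  60  59  60  57  63  59]
 [ 60  59  59  61  61  63  58  58  58  59  62  61  59  62  60  61  59  58
   60  62  62  59  59  60  56  51]
 [ 61  60  60  59  60  59  60  62  63  58  61  62  60  62  58  60  60  61
   60  59  58  59  64  60  54 105]]
```

```bash
cat >> h.py <<'E'
yaw=-0.080
bx=np.array([np.cos(yaw),np.sin(yaw),0]); by=np.array([-np.sin(yaw),np.cos(yaw),0]); bz=np.array([0,0,1.])
bar0=np.array([0.495,-0.1920,0.1565]); hinge=bar0+0.210*bx-0.041*bz
def cur():
    from rig import status
    s=status.get_state(); return s,np.array(s["ee_pos"]),Ro.from_rotvec(s["orientation"]).as_matrix()
def rot(xa,za): 
    ya=np.cross(za,xa); return np.c_[xa,ya,za]
def delta(p,R,P,Rt):
    return (R.T@(P-p)*1000).round(1), np.degrees(Ro.from_matrix(R.T@Rt).as_rotvec()).round(2)
def show(s):
    print("t %.2f p %s q %s F %s gap %.4f"%(s["t"],np.round(s["ee_pos"],4),np.round(s["joint_positions"],3),np.round(s["wrist_force"],1),s["finger_gap"]))
def barpos(th): return hinge+bx*(-0.21*np.cos(th)+0.041*np.sin(th))+bz*(0.21*np.sin(th)+0.041*np.cos(th))
E
python3 - <<'E'
from h import *
T=load("top0.npz"); S=load("side0.npz"); W=load("wrist0.npz")
s,p,R=cur(); show(s); print(R.round(3))
print("wristcam in tool",(R.T@(-W["R"].T@W["t"]-p)).round(3))
# cross-check bar ends & tab in side view
for n,X in [("barL",bar0+.06*by),("barR",bar0-.06*by),("tab",[.5175,-.214,.097]),("hinge",hinge),("FL",bar0-.02*bx+.15*by-.035*bz),("FR",bar0-.02*bx-.15*by-.035*bz)]:
    print(n,((proj(S,X)-[270,170])*5).round(), proj(T,X).round(1))
for sg in (1,-1):
    print(sg,delta(p,R,bar0+[0,0,.1],rot(-bz,sg*bx)))
E
```

```text
t 0.15 p [ 0.153  -0.5019  0.2448] q [-1.421  0.343  1.525  0.     1.275 -0.146] F [ 0.2 -1.1 -0.4] gap 0.0853
[[-0.     0.957  0.292]
 [ 0.001  0.292 -0.957]
 [-1.     0.    -0.001]]
wristcam in tool [-0.128  0.086  0.001]
barL [[475. 188.]] [[364.5 259.6]]
barR [[594. 108.]] [[408.  263.8]]
tab [[513. 221.]] [[390.7 257.2]]
hinge [[224. 121.]] [[389.1 192.5]]
FL [[407. 331.]] [[330.7 265.5]]
FR [[701. 118.]] [[437.1 275.7]]
1 (array([ -11.4,  417.5, -196.8]), array([-6.847e+01, -5.000e-02, -5.000e-02]))
-1 (array([ -11.4,  417.5, -196.8]), array([ 1.1153e+02, -6.0000e-02,  6.0000e-02]))
```

{"fn": "step_arm", "kwargs": {"steps": [[-11, 417, -197, -68.5, 0, 0], [-11, 417, -197, -68.5, 0, 0], [-11, 417, -197, -68.5, 0, 0], [-11, 417, -197, -68.5, 0, 0], [-11, 417, -197, -68.5, 0, 0], [-11, 417, -197, -68.5, 0, 0], [-11, 417, -197, -68.5, 0, 0], [-11, 417, -197, -68.5, 0, 0]], "gripper": -1, "squeeze": 30}}

```text
t: 0.82
ee_pos: [0.4007, -0.2763, 0.2531]
orientation: [0.212, 1.561, -0.21]
wrist_force: [-0.0, -0.6, 1.0]
finger_gap: 0.0852
```

```bash
python3 - <<'E'
from h import *
s,p,R=cur(); show(s); print(delta(p,R,bar0+[0,0,.1],rot(-bz,bx)))
E
```

```text
t 0.82 p [ 0.4007 -0.2763  0.2531] q [-7.620e-01  2.660e-01  1.611e+00  1.000e-03  1.266e+00 -4.930e-01] F [-0.  -0.6  1. ] gap 0.0852
(array([ -3.3, 106.4,  68.4]), array([-10.83,  -0.02,  -0.06]))
```

{"fn": "step_arm", "kwargs": {"steps": [[-3, 106, 68, -10.8, 0, 0], [-3, 106, 68, -10.8, 0, 0], [-3, 106, 68, -10.8, 0, 0], [-3, 106, 68, -10.8, 0, 0], [-3, 106, 68, -10.8, 0, 0], [-3, 106, 68, -10.8, 0, 0]]}}

```text
t: 1.32
ee_pos: [0.4942, -0.1921, 0.2557]
orientation: [0.063, 1.571, -0.062]
wrist_force: [-0.6, -0.6, -0.2]
finger_gap: 0.085
```

```bash
python3 - <<'E'
from h import *
from rig import cams
c=cams.read_camera("wrist"); np.savez("wrist1.npz",**c)
s,p,R=cur(); show(s); print(delta(p,R,bar0+[0,0,.1],rot(-bz,bx)))
im=c["image"].copy()
for X in (bar0,bar0+.06*by,bar0-.06*by,[.5175,-.214,.097]): 
    u=proj(c,X)[0]; print(u); cv2.circle(im,tuple(int(a) for a in u),4,(0,0,255),1)
cv2.imwrite("pics/w1.png",im)
E
```

```text
t 1.37 p [ 0.4938 -0.1927  0.2559] q [-0.517  0.344  1.491  0.     1.308 -0.436] F [0.3 0.6 0.7] gap 0.0852
(array([-0.6,  0.8,  1.2]), array([-0.06, -0.07, -0.05]))
[320.7331959  243.26909758]
[320.76139102 144.15445865]
[320.70922864 327.52151691]
[351.85739792 240.95586262]
```

View pics/w1.png

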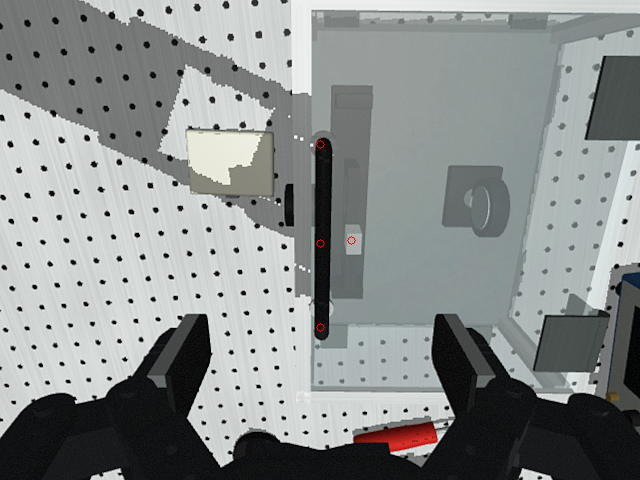

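The wrist view shows the handle bar running from (322,140) to (322,335). It's centred about 1.3 mm to +x of my estimate, and the tab at (353,240) matches. I'm going down to the bar.

{"fn": "step_arm", "kwargs": {"steps": [[30, 1, 2, 0, 0, 0], [60, 1, 2, 0, 0, 0], [85, 1, 2, 0, 0, 0], [100, 1, 2, 0, 0, 0], [104, 1, 2, 0, 0, 0], [104, 1, 2, 0, 0, 0], [104, 1, 2, 0, 0, 0]]}}

```text
t: 1.95
ee_pos: [0.4956, -0.1929, 0.1528]
orientation: [0.065, 1.57, -0.065]
wrist_force: [-0.2, 0.0, -0.6]
finger_gap: 0.0857
```

{"fn": "step_arm", "kwargs": {"steps": [[0, 0, 0, 0, 0, 0], [0, 0, 0, 0, 0, 0], [0, 0, 0, 0, 0, 0], [0, 0, 0, 0, 0, 0], [0, 0, 0, 0, 0, 0], [0, 0, 0, 0, 0, 0], [0, 0, 0, 0, 0, 0], [0, 0, 0, 0, 0, 0]], "gripper": 1, "squeeze": 30}}

```text
t: 2.62
ee_pos: [0.4949, -0.1928, 0.1529]
orientation: [0.065, 1.572, -0.064]
wrist_force: [-5.4, -0.4, 5.2]
finger_gap: 0.0089
```

```bash
sed -i 's/bar0=np.array(\[0.495,/bar0=np.array([0.496,/' h.py; python3 - <<'E'
from h import *
from rig import cams
c=cams.read_camera("side")
s,p,R=cur(); show(s); print(delta(p,R,bar0-[0,0,.005],rot(-bz,bx)))
cv2.imwrite("pics/s2.png",cv2.resize(c["image"][120:300,250:450],None,fx=4,fy=3.3))
E
```

```text
t 2.67 p [ 0.4949 -0.1928  0.1529] q [-0.516  0.446  1.638 -0.     1.059 -0.433] F [-5.9  1.3  5.3] gap 0.0085
(array([1.4, 0.9, 1.1]), array([-0.14, -0.11, -0.03]))
```

View pics/s2.png

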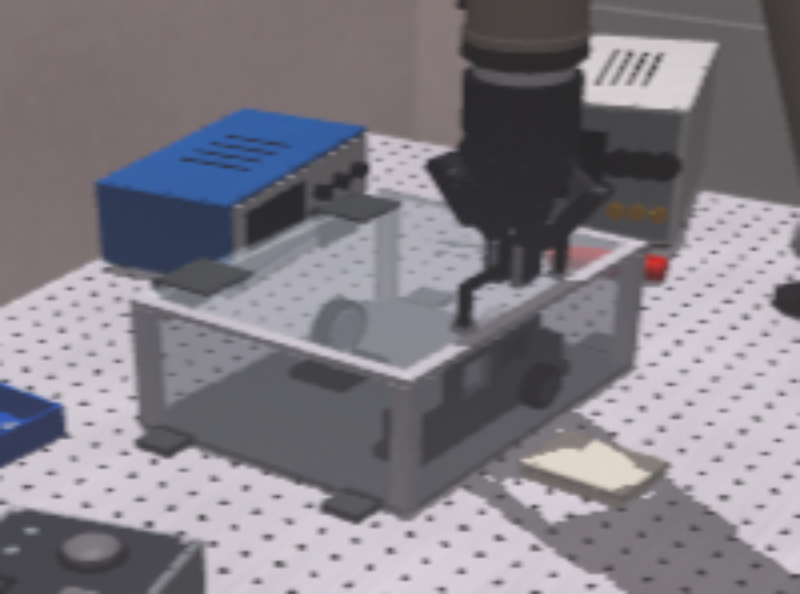

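Gripped: the gap is 8.5 mm on the bar. The hatch's upper face swings to the rear, so I'll keep the tool pointing down and follow the arc while the round bar turns in the pads. Next I compute the arc offsets.

```bash
python3 - <<'E'
from h import *
for d in range(0,84,4):
    a=np.radians(d); print(d, round(-1000*(0.21*np.sin(a)+.041*np.cos(a)-.041),1), round(1000*(-.21*np.cos(a)+.041*np.sin(a)+.21),1))
E
```

```text
0 -0.0 0.0
4 -14.5 3.4
8 -28.8 7.7
12 -42.8 13.1
16 -56.3 19.4
20 -69.4 26.7
24 -81.9 34.8
28 -93.8 43.8
32 -105.1 53.6
36 -115.6 64.2
40 -125.4 75.5
44 -134.4 87.4
48 -142.5 100.0
52 -149.7 113.0
56 -156.0 126.6
60 -161.4 140.5
64 -165.7 154.8
68 -169.1 169.3
72 -171.4 184.1
76 -172.7 199.0
80 -172.9 213.9
```

{"fn": "step_arm", "kwargs": {"steps": [[-7, 0, 2, 0, 0, 0], [-14.5, 0, 3.5, 0, 0, 0], [-22, 0, 5.5, 0, 0, 0], [-29, 0, 8, 0, 0, 0], [-36, 0, 10.5, 0, 0, 0], [-43, 0, 13, 0, 0, 0], [-50, 0, 16, 0, 0, 0], [-56.5, 0, 19.5, 0, 0, 0]], "squeeze": 20}}

```text
t: 3.33
ee_pos: [0.514, -0.1945, 0.2101]
orientation: [0.065, 1.573, -0.064]
wrist_force: [-5.9, -2.7, -4.8]
finger_gap: 0.0091
```

```bash
python3 - <<'E'
from h import *
from rig import cams
c=cams.read_camera("side")
s,p,R=cur(); show(s); 
cv2.imwrite("pics/s3.png",cv2.resize(c["image"][80:280,250:450],None,fx=3,fy=3))
E
```

```text
t 3.38 p [ 0.5147 -0.1945  0.2114] q [-5.000e-01  4.180e-01  1.506e+00 -1.000e-03  1.220e+00 -4.180e-01] F [-8.1 -1.4  0.3] gap 0.0087
```

View pics/s3.png

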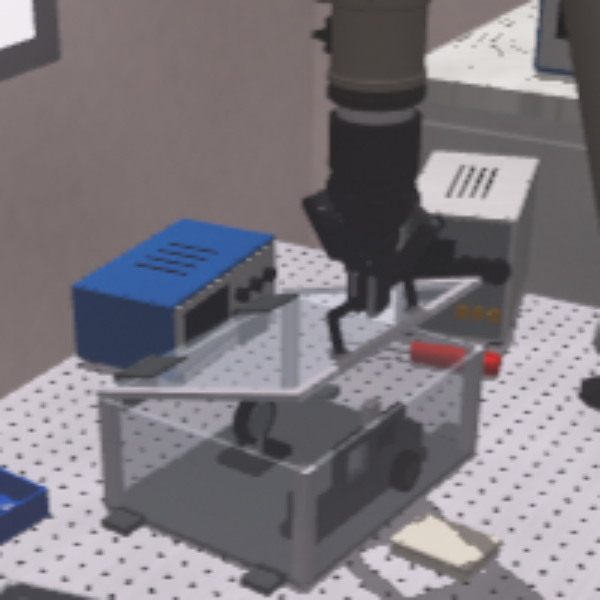

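{"fn": "step_arm", "kwargs": {"steps": [[-10, 0, 5, 0, 0, 0], [-19.5, 0, 10.5, 0, 0, 0], [-28.5, 0, 17, 0, 0, 0], [-37.5, 0, 24, 0, 0, 0], [-45.5, 0, 31, 0, 0, 0], [-53, 0, 38.5, 0, 0, 0], [-60.5, 0, 46.5, 0, 0, 0], [-67, 0, 55, 0, 0, 0]]}}

```text
t: 4.05
ee_pos: [0.5686, -0.1994, 0.2802]
orientation: [0.064, 1.574, -0.066]
wrist_force: [-12.4, -2.8, 4.2]
finger_gap: 0.0087
```

```bash
python3 - <<'E'
from h import *
s,p,R=cur(); show(s); d=R.T@(p-[.4949,-.1928,.1529])*1000; print(d.round(1), delta(p,R,p,rot(-bz,bx)))
from scipy.optimize import brentq
E
```

```text
t 4.05 p [ 0.5686 -0.1994  0.2802] q [-0.463  0.468  1.231 -0.003  1.446 -0.38 ] F [-12.4  -2.8   4.2] gap 0.0087
[-127.7   -0.6   73.5] (array([0., 0., 0.]), array([-0.15, -0.26,  0.06]))
```

{"fn": "step_arm", "kwargs": {"steps": [[-7.5, 0, 8, 0, 0, 0], [-13.5, 0, 17, 0, 0, 0], [-19.5, 0, 27, 0, 0, 0], [-25, 0, 36.5, 0, 0, 0], [-29.5, 0, 46.5, 0, 0, 0], [-33.5, 0, 57, 0, 0, 0], [-37.5, 0, 67.5, 0, 0, 0], [-41, 0, 78, 0, 0, 0]]}}

```text
t: 4.72
ee_pos: [0.6465, -0.2064, 0.3231]
orientation: [0.063, 1.574, -0.068]
wrist_force: [-7.9, -4.4, 2.8]
finger_gap: 0.0088
```

```bash
python3 - <<'E'
from h import *
s,p,R=cur(); show(s); d=R.T@(p-[.4949,-.1928,.1529])*1000; print(d.round(1), delta(p,R,p,rot(-bz,bx)))
E
```

```text
t 4.72 p [ 0.6465 -0.2064  0.3231] q [-0.42   0.617  0.866 -0.004  1.661 -0.337] F [-7.9 -4.4  2.8] gap 0.0088
[-170.8   -1.4  151.6] (array([0., 0., 0.]), array([-0.2 , -0.21,  0.16]))
```

```bash
python3 - <<'E'
from h import *
from scipy.optimize import least_squares
P=np.array([[0,0],[20,58.5],[73.5,127.7],[151.6,170.8]])
r=least_squares(lambda v:np.hypot(*(P-v[:2]).T)-v[2],[210,-41,214]); print(r.x,r.fun)
c=r.x[:2]; a=np.degrees(np.arctan2(P[:,1]-c[1],c[0]-P[:,0])); print(a-a[0])
for th in range(60,88,3):
    A=np.radians(a[0]+th); print(th,-round(c[1]+r.x[2]*np.sin(A)-170.8,1),round(c[0]-r.x[2]*np.cos(A)-151.6,1))
E
```

```text
[218.02985579 -40.63182709 221.68199869] [ 0.10159717 -0.22558553  0.18391403 -0.05992567]
[ 0.         16.03561432 38.794094   62.00129221]
60 2.4 -7.4
63 -1.2 3.7
66 -4.2 14.9
69 -6.6 26.2
72 -8.4 37.7
75 -9.6 49.3
78 -10.2 60.8
81 -10.2 72.5
84 -9.5 84.0
87 -8.3 95.6
```

{"fn": "step_arm", "kwargs": {"steps": [[-3, 0, 8, 0, 0, 0], [-5, 0, 16.5, 0, 0, 0], [-6.5, 0, 25.5, 0, 0, 0], [-8, 0, 34.5, 0, 0, 0], [-9, 0, 43, 0, 0, 0], [-10, 0, 52, 0, 0, 0], [-10, 0, 61, 0, 0, 0], [-10, 0, 68, 0, 0, 0]]}}

```text
t: 5.38
ee_pos: [0.7143, -0.2125, 0.3324]
orientation: [0.064, 1.576, -0.068]
wrist_force: [-5.8, -3.1, -3.7]
finger_gap: 0.009
```

{"fn": "step_arm", "kwargs": {"steps": [[0, 0, 0, 0, 0, 0]]}}

```text
t: 5.47
ee_pos: [0.7152, -0.2126, 0.3325]
orientation: [0.064, 1.575, -0.068]
wrist_force: [-0.4, -0.2, -2.5]
finger_gap: 0.0088
```

```bash
python3 - <<'E'
from h import *
from rig import cams
c=cams.read_camera("side"); np.savez("side4.npz",**c)
w=cams.read_camera("wrist")
s,p,R=cur(); show(s); d=R.T@(p-[.4949,-.1928,.1529])*1000; print(d.round(1))
cv2.imwrite("pics/s4.png",cv2.resize(c["image"][30:280,240:450],None,fx=2.5,fy=2.4))
cv2.imwrite("pics/w4.png",w["image"])
E
```

```text
t 5.57 p [ 0.7151 -0.2126  0.3324] q [-0.39   0.806  0.49  -0.004  1.849 -0.307] F [ 3.1 -3.9 -5.6] gap 0.0086
[-180.4   -1.9  220.5]
```

View pics/s4.png

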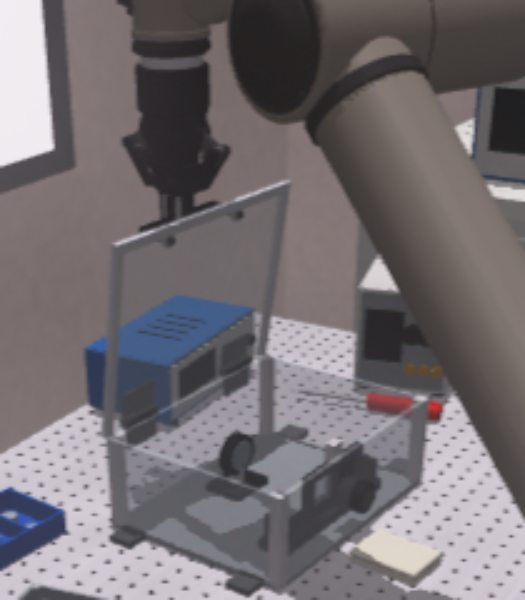

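View pics/w4.png

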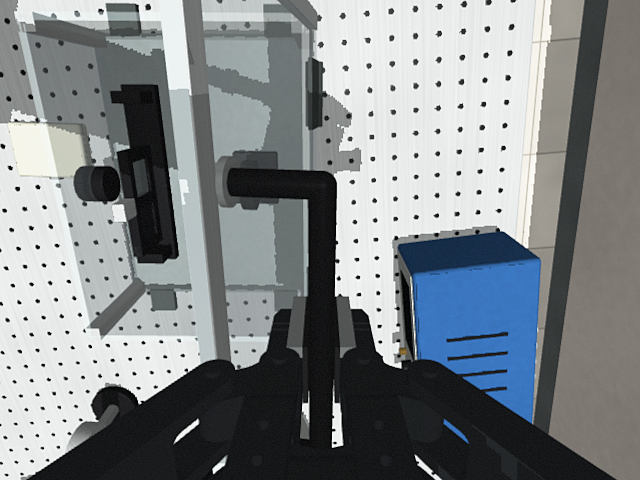

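The wrist and side views show the hatch at about 80 degrees, its edge running from (180,0) to (210,360), in front of the left finger. I'll open only to about 24 mm and withdraw straight up.

{"fn": "step_arm", "kwargs": {"steps": [[0, 0, 0, 0, 0, 0], [0, 0, 0, 0, 0, 0], [0, 0, 0, 0, 0, 0], [0, 0, 0, 0, 0, 0], [0, 0, 0, 0, 0, 0]], "gripper": 0.4}}

```text
t: 5.98
ee_pos: [0.7151, -0.2123, 0.3333]
orientation: [0.063, 1.572, -0.068]
wrist_force: [0.3, -0.2, 0.4]
finger_gap: 0.0256
```

{"fn": "step_arm", "kwargs": {"steps": [[-8, 0, 0, 0, 0, 0], [-20, 0, 0, 0, 0, 0], [-35, 0, 0, 0, 0, 0], [-50, 0, 0, 0, 0, 0], [-65, 0, 0, 0, 0, 0], [-75, 0, 0, 0, 0, 0], [-80, 0, 0, 0, 0, 0], [-80, 0, 0, 0, 0, 0]]}}

```text
t: 6.65
ee_pos: [0.7131, -0.2113, 0.4117]
orientation: [0.062, 1.569, -0.069]
wrist_force: [0.2, -0.2, -0.0]
finger_gap: 0.0257
```

{"fn": "step_arm", "kwargs": {"steps": [[0, 0, 0, 0, 0, 0], [0, 0, 0, 0, 0, 0], [0, 0, 0, 0, 0, 0], [0, 0, 0, 0, 0, 0], [0, 0, 0, 0, 0, 0], [0, 0, 0, 0, 0, 0], [0, 0, 0, 0, 0, 0], [0, 0, 0, 0, 0, 0]]}}

```text
t: 7.32
ee_pos: [0.7131, -0.2114, 0.4117]
orientation: [0.062, 1.569, -0.069]
wrist_force: [-0.3, 0.1, 0.1]
finger_gap: 0.0256
```

```bash
python3 - <<'E'
from h import *
from rig import cams
c=cams.read_camera("side"); np.savez("side5.npz",**c)
w=cams.read_camera("wrist"); T=cams.read_camera("top"); np.savez("top5.npz",**T); np.savez("wrist5.npz",**w)
s,p,R=cur(); show(s)
cv2.imwrite("pics/s5.png",cv2.resize(c["image"][30:280,240:450],None,fx=2.5,fy=2.4))
cv2.imwrite("pics/w5.png",w["image"])
cv2.imwrite("pics/t5.png",cv2.resize(T["image"][150:300,300:460],None,fx=4,fy=4))
E
```

```text
t 7.47 p [ 0.7131 -0.2114  0.4116] q [-0.39   0.919  0.037 -0.004  2.183 -0.309] F [ 0.5 -0.2  0.3] gap 0.0257
```

View pics/s5.png

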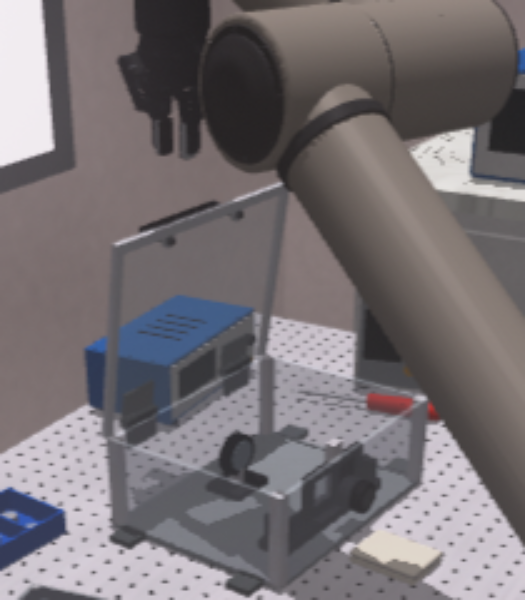

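View pics/w5.png

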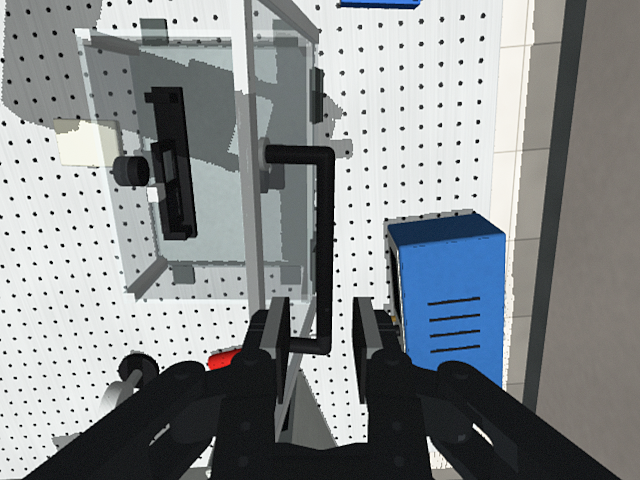

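View pics/t5.png

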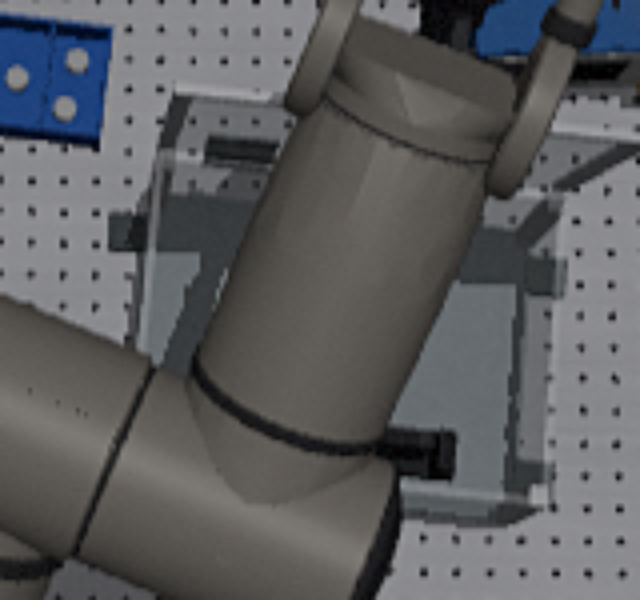

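The hatch stayed put (identical in both pictures) for more than a second with the gripper clear. Next I locate the tab at about (152,194) in the wrist view.

```bash
python3 - <<'E'
from h import *
W=load("wrist5.npz"); S=load("side5.npz")
print(ray(W,[[152,194]],.097), proj(W,[.5185,-.2135,.097]), ((proj(S,[.5185,-.2135,.097])-[240,30])*[2.5,2.4]).round())
cv2.imwrite("pics/w5c.png",cv2.resize(W["image"][70:250,100:220],None,fx=4,fy=3.3))
s,p,R=cur(); print(delta(p,R,np.array([.516,-.2435,.25]),rot(-bz,bx)))
E
```

```text
[[ 0.51946308 -0.21595201  0.097     ]] [[150.69122178 191.9896561 ]] [[331. 442.]]
(array([ 161.6,  -47.8, -193.9]), array([-0.2 ,  0.07,  0.24]))
```

View pics/w5c.png

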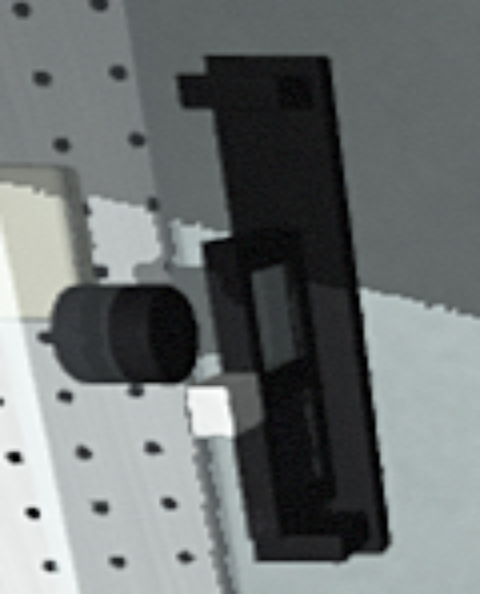

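{"fn": "step_arm", "kwargs": {"steps": [[0, -8, -35, 0, 0, 0], [0, -16, -70, 0, 0, 0], [0, -26, -110, 0, 0, 0], [20, -36, -150, 0, 0, 0], [50, -44, -180, 0, 0, 0], [85, -48, -194, 0, 0, 0], [120, -48, -194, 0, 0, 0], [145, -48, -194, 0, 0, 0]], "gripper": 1}}

```text
t: 8.13
ee_pos: [0.5156, -0.2437, 0.2764]
orientation: [0.061, 1.565, -0.072]
wrist_force: [1.6, -1.1, 0.2]
finger_gap: -0.0002
```

{"fn": "step_arm", "kwargs": {"steps": [[0, 0, 0, 0, 0, 0], [0, 0, 0, 0, 0, 0]]}}

```text
t: 8.3
ee_pos: [0.5148, -0.2435, 0.2761]
orientation: [0.063, 1.568, -0.071]
wrist_force: [1.4, -0.9, 1.3]
finger_gap: 0.0002
```

```bash
python3 - <<'E'
from h import *
from rig import cams
W=cams.read_camera("wrist"); np.savez("wrist6.npz",**W)
s,p,R=cur(); show(s); print(delta(p,R,np.array([.519,-.2145,.094])-.030*by,rot(-bz,bx)))
im=W["image"].copy()
for X in ([.519,-.2145,.097],): print(proj(W,X)); cv2.circle(im,tuple(int(a) for a in proj(W,X)[0]),4,(0,0,255),1)
cv2.imwrite("pics/w6.png",im)
E
```

```text
t 8.35 p [ 0.5168 -0.2443  0.2786] q [-0.574  0.401  1.342 -0.003  1.388 -0.488] F [1.2 0.  1.6] gap -0.0000
(array([184.6,   1.4,  -1.7]), array([-0.29,  0.46,  0.46]))
[[321.04778369 171.84110854]]
```

View pics/w6.png

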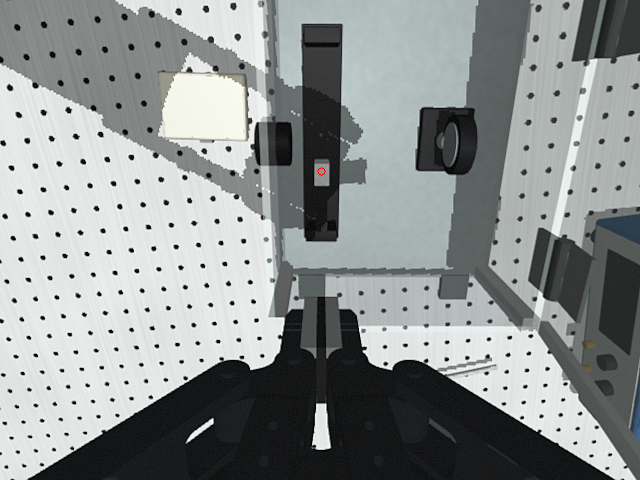

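{"fn": "step_arm", "kwargs": {"steps": [[35, 1, -1, 0, 0, 0], [70, 1, -1, 0, 0, 0], [105, 1, -1, 0, 0, 0], [135, 1, -1, 0, 0, 0], [160, 1, -1, 0, 0, 0], [175, 1, -1, 0, 0, 0], [181, 1, -1, 0, 0.5, 0], [184, 1, -1, 0, 0.5, 0]]}}

```text
t: 9.02
ee_pos: [0.5201, -0.246, 0.096]
orientation: [0.058, 1.568, -0.074]
wrist_force: [0.3, 0.2, 0.5]
finger_gap: -0.0002
```

{"fn": "step_arm", "kwargs": {"steps": [[0, 0, 0, 0, 0, 0], [0, 0, 0, 0, 0, 0]]}}

```text
t: 9.18
ee_pos: [0.5224, -0.247, 0.0984]
orientation: [0.056, 1.563, -0.076]
wrist_force: [-0.0, 0.9, -0.9]
finger_gap: -0.0
```

```bash
python3 - <<'E'
from h import *
from rig import cams
W=cams.read_camera("wrist"); S=cams.read_camera("side")
s,p,R=cur(); show(s); 
tab=np.array([.519,-.2145,.097])
print(((p-tab)@np.c_[bx,by,bz]).round(4), delta(p,R,p,rot(-bz,bx)))
cv2.imwrite("pics/w7.png",W["image"]);cv2.imwrite("pics/s7.png",cv2.resize(S["image"][80:280,240:450],None,fx=3,fy=3))
E
```

```text
t 9.28 p [ 0.5213 -0.2466  0.0978] q [-0.571  0.582  1.574 -0.009  0.975 -0.481] F [-0.5 -0.4 -0.4] gap 0.0003
[ 0.0049 -0.0318  0.0008] (array([0., 0., 0.]), array([-0.24,  0.31,  0.66]))
```

View pics/w7.png

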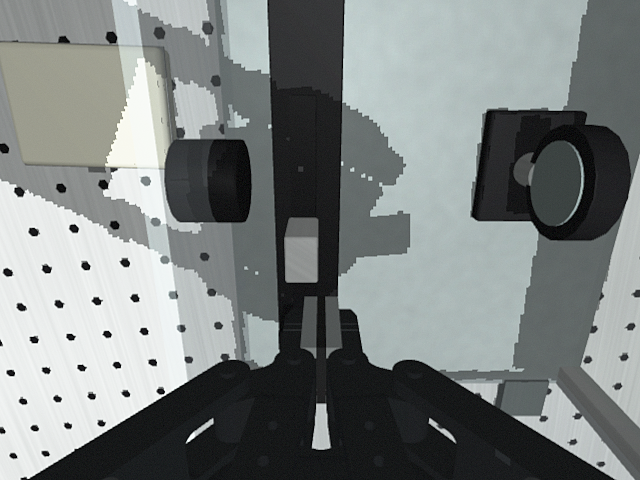

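View pics/s7.png

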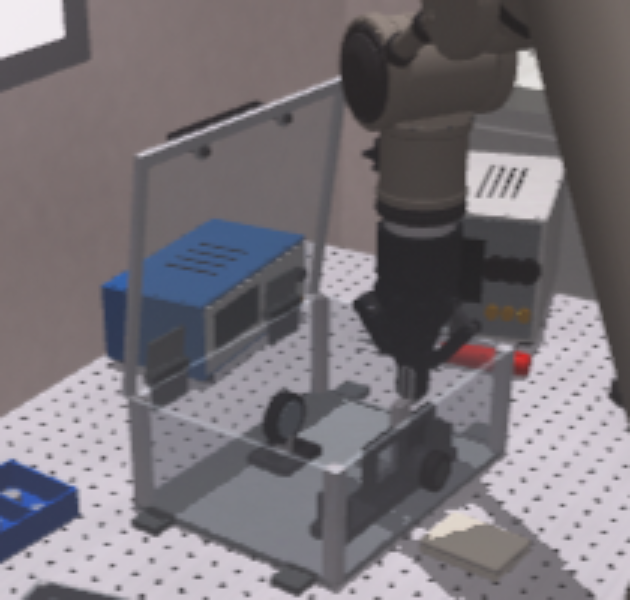

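{"fn": "step_arm", "kwargs": {"steps": [[2, 0, -3, 0, 0, 0], [4, 0, -4, 0, 0, 0.6], [4, 5, -4, 0, 0, 0.6], [4, 10, -4, 0, 0, 0.6], [4, 15, -4, 0, 0, 0.6], [4, 20, -4, 0, 0, 0.6], [4, 25, -4, 0, 0, 0.6], [4, 30, -4, 0, 0, 0.6]]}}

```text
t: 9.95
ee_pos: [0.52, -0.2159, 0.0936]
orientation: [0.065, 1.564, -0.067]
wrist_force: [-0.1, -2.1, 1.3]
finger_gap: 0.0001
```

```bash
python3 - <<'E'
from h import *
from rig import cams
W=cams.read_camera("wrist")
s,p,R=cur(); show(s); 
tab=np.array([.519,-.2145,.097])
print(((p-tab)@np.c_[bx,by,bz]).round(4), delta(p,R,p,rot(-bz,bx)))
cv2.imwrite("pics/w8.png",W["image"])
E
```

```text
t 10.00 p [ 0.5201 -0.2149  0.0935] q [-0.529  0.568  1.616  0.002  0.952 -0.447] F [0.5 0.3 0.5] gap 0.0003
[ 0.0011 -0.0004 -0.0035] (array([0., 0., 0.]), array([-0.2 ,  0.32,  0.04]))
```

View pics/w8.png

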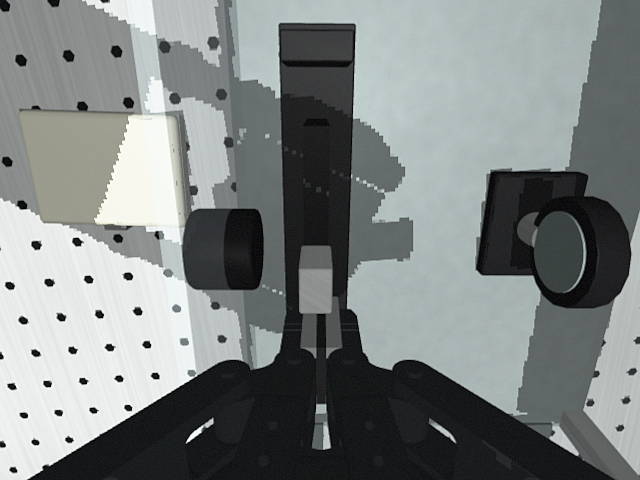

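{"fn": "step_arm", "kwargs": {"steps": [[0, 4, -1, 0, 0, 0], [0, 8, -1, 0, 0, 0], [0, 12, -1, 0, 0, 0], [0, 15, -1, 0, 0, 0], [0, 18, -1, 0, 0, 0], [0, 20, -1, 0, 0, 0], [0, 21, -1, 0, 0, 0], [0, 22, -1, 0, 0, 0]]}}

```text
t: 10.67
ee_pos: [0.5209, -0.1929, 0.0935]
orientation: [0.065, 1.564, -0.066]
wrist_force: [0.5, -3.1, 1.9]
finger_gap: -0.0001
```

{"fn": "step_arm", "kwargs": {"steps": [[0, 1, 0, 0, 0, 0], [0, 2, 0, 0, 0, 0]]}}

```text
t: 10.83
ee_pos: [0.521, -0.1926, 0.0937]
orientation: [0.062, 1.564, -0.068]
wrist_force: [-1.8, -12.3, -0.2]
finger_gap: 0.0002
```

{"fn": "step_arm", "kwargs": {"steps": [[0, 1, 0, 0, 0, 0], [0, 2, 0, 0, 0, 0]]}}

```text
t: 11.0
ee_pos: [0.521, -0.1926, 0.0937]
orientation: [0.059, 1.564, -0.071]
wrist_force: [-2.8, -13.1, -1.3]
finger_gap: 0.0002
```

```bash
python3 - <<'E'
from h import *
from rig import cams
W=cams.read_camera("wrist"); np.savez("wrist9.npz",**W)
s,p,R=cur(); show(s); 
im=W["image"].copy()
C=bar0+.095*bx
for v in (0,.05):
    X=C-.07*bx+(v-.025)*by; X[2]=.097; print(v,X,proj(W,X)); cv2.circle(im,tuple(int(a) for a in proj(W,X)[0]),4,(0,0,255),1)
cv2.imwrite("pics/w9.png",im)
S=cams.read_camera("side");cv2.imwrite("pics/s9.png",cv2.resize(S["image"][180:280,270:420],None,fx=5,fy=5,interpolation=cv2.INTER_CUBIC))
E
```

```text
t 11.05 p [ 0.521  -0.1927  0.0936] q [-0.49   0.556  1.64  -0.005  0.938 -0.404] F [-1.2 -9.1 -1.4] gap 0.0002
0 [ 0.51892218 -0.21891791  0.097     ] [[318.84246222 396.86393756]]
0.05 [ 0.52291791 -0.16907782  0.097     ] [[318.17863787 282.43791212]]
```

View pics/w9.png

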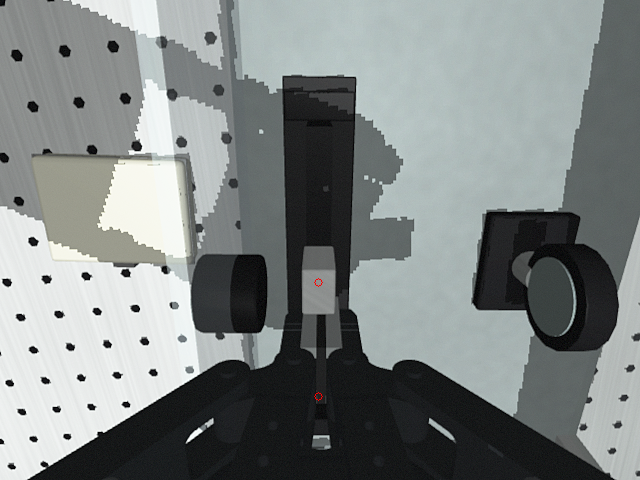

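View pics/s9.png

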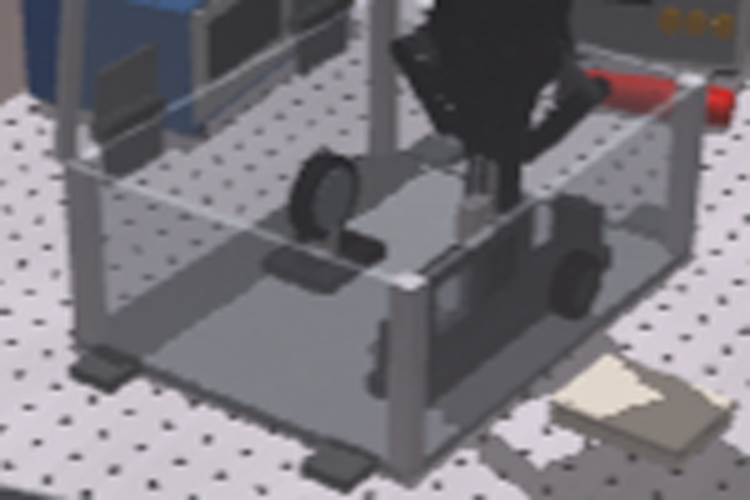

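The finger stopped dead at 13 N. The tab's top centre is at about (319,291), which is 4 mm short of my predicted stop at (318,282). I'll check the box centre against the hatch and wall edges before trusting the stop.

```bash
python3 - <<'E'
from h import *
W=load("wrist1.npz"); T=load("top0.npz"); S=load("side0.npz")
im=W["image"].copy()
c=bar0-.02*bx-.035*bz
for sg in (1,-1):
  for k in (0,.23):
    X=c+sg*.15*by+k*bx; print(sg,k,proj(W,X)[0].round(1),((proj(T,X)[0]-[315,180])*5).round(),((proj(S,X)[0]-[270,170])*5).round())
    cv2.circle(im,tuple(int(a) for a in proj(W,X)[0]),4,(0,0,255),1)
cv2.imwrite("pics/w1c.png",im)
t=cv2.imread("pics/top0_box.png"); s=cv2.imread("pics/side0_box.png")
for sg in (1,-1):
  for k in (0,.23):
    X=c+sg*.15*by+k*bx
    cv2.circle(t,tuple(int(a) for a in (proj(T,X)[0]-[315,180])*5+2),3,(0,0,255),1)
cv2.imwrite("pics/t1c.png",t)
E
```

```text
1 0 [287.9 -21.9] [ 78. 426.] [405. 330.]
1 0.23 [686.7 -21.8] [114.  33.] [ 51. 206.]
-1 0 [297.7 398.5] [611. 477.] [699. 118.]
-1 0.23 [575.8 398.7] [631.  83.] [370.  28.]
```

View pics/w1c.png

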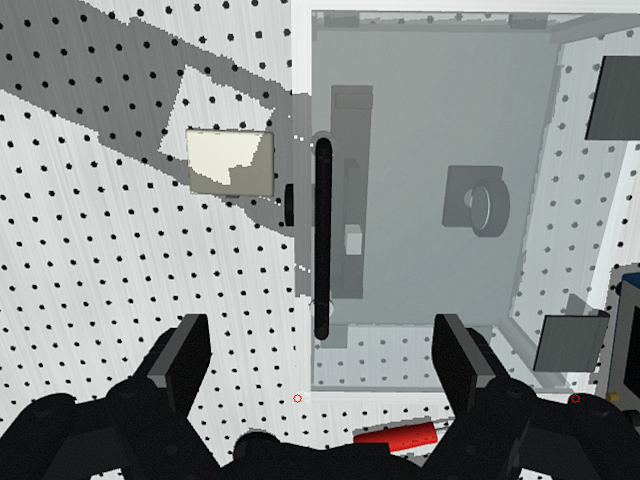

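View pics/t1c.png

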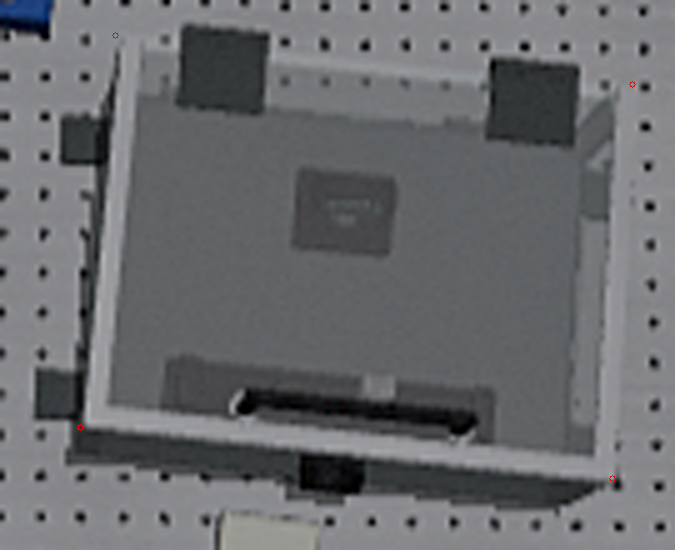

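```bash
python3 - <<'E'
from h import *
T=load("top0.npz"); W=load("wrist9.npz"); W6=load("wrist6.npz")
cr=lambda a:[315+a[0]/5-.4,180+a[1]/5-.4]
C=bar0+.095*bx; C[2]=0
loc=lambda X:((X-C)@np.c_[bx,by]).round(4)
print("port",loc(ray(T,[cr((332,473))],.05)),"lens",[loc(ray(T,[cr((345,212))],z)) for z in (.0,)])
print("railends",[ (loc(ray(T,[cr((166,385))],z)),loc(ray(T,[cr((494,415))],z))) for z in (.0,.02,.04)])
for n,w,pts in (("w6",W6,[(321,172)]),("w9",W,[(318.5,291.5)])):
    print(n,"tab",loc(ray(w,pts,.097)))
cv2.imwrite("pics/w9c.png",cv2.resize(W["image"][60:340,180:380],None,fx=2.8,fy=2.1))
cv2.imwrite("pics/w6c.png",cv2.resize(W6["image"][10:250,240:380],None,fx=4,fy=2.5))
E
```

```text
port [[-0.1167 -0.0019]] lens [array([[ 0.053 , -0.0047]])]
railends [(array([[-0.0656,  0.0965]]), array([[-0.0646, -0.1042]])), (array([[-0.069 ,  0.0977]]), array([[-0.068 , -0.1004]])), (array([[-0.0723,  0.099 ]]), array([[-0.0714, -0.0967]]))]
w6 tab [[-0.0703 -0.0207]]
w9 tab [[-0.0699  0.0214]]
```

View pics/w9c.png

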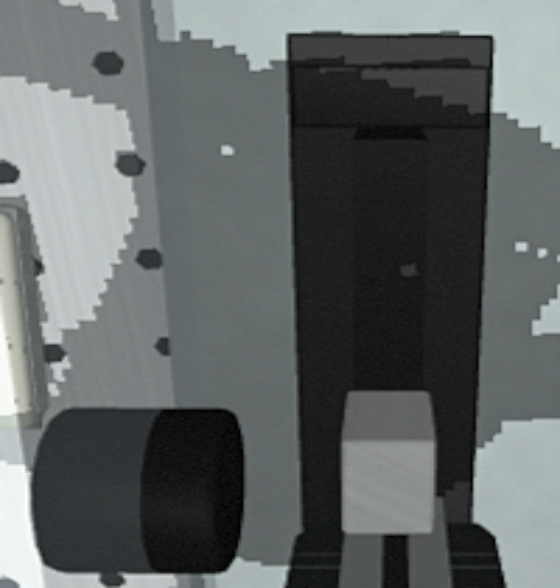

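View pics/w6c.png

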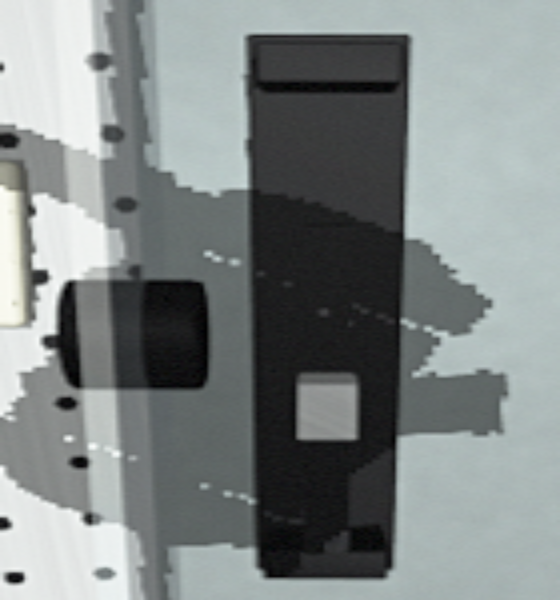

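The port and lens put the box centre 2–3 mm further to -y than I had it, which places the tab at about +24 mm. With the slide's end against the end block and a dead stop at 13 N, it's on the left-hand stop. I'm backing off and going up.

{"fn": "step_arm", "kwargs": {"steps": [[0, -6, 0, 0, 0, 0], [0, -8, 0, 0, 0, 0], [-30, -8, 0, 0, 0, 0], [-65, -8, 0, 0, 0, 0], [-105, -8, 0, 0, 0, 0], [-145, -8, 0, 0, 0, 0], [-185, -8, 0, 0, 0, 0], [-225, -8, 0, 0, 0, 0]]}}

```text
t: 11.77
ee_pos: [0.5184, -0.1984, 0.3206]
orientation: [0.06, 1.565, -0.07]
wrist_force: [0.5, -0.4, -0.0]
finger_gap: 0.0005
```

```bash
python3 - <<'E'
from h import *
from rig import cams
W=cams.read_camera("wrist"); np.savez("wrist10.npz",**W)
cv2.imwrite("pics/w10.png",W["image"])
s,p,R=cur(); show(s); print(delta(p,R,np.array([.7151,-.2126,.385]),rot(-bz,bx)))
E
```

```text
t 11.82 p [ 0.5208 -0.1996  0.3294] q [-0.502  0.343  1.292 -0.003  1.485 -0.419] F [ 1.2 -0.3  6.7] gap -0.0002
(array([-52. ,   2.4, 195.7]), array([-0.15,  1.06,  0.68]))
```

View pics/w10.png

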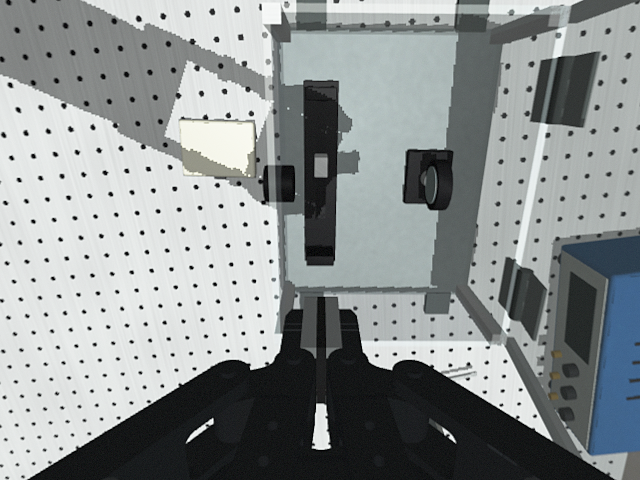

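{"fn": "step_arm", "kwargs": {"steps": [[-30, 0, 0, 0, 1, 0.7], [-52, 0, 15, 0, 1, 0.7], [-52, 1, 50, 0, 1, 0.7], [-52, 2, 88, 0, 1, 0.7], [-52, 2, 125, 0, 1, 0.7], [-52, 2, 160, 0, 1, 0.7], [-52, 2, 185, 0, 1, 0.7], [-52, 2, 196, 0, 1, 0.7]], "gripper": 0.4}}

```text
t: 12.48
ee_pos: [0.7174, -0.2124, 0.3815]
orientation: [0.066, 1.572, -0.062]
wrist_force: [0.5, -0.7, -0.3]
finger_gap: 0.0256
```

{"fn": "step_arm", "kwargs": {"steps": [[0, 0, 0, 0, 0, 0], [0, 0, 0, 0, 0, 0]]}}

```text
t: 12.65
ee_pos: [0.7181, -0.2122, 0.3783]
orientation: [0.066, 1.576, -0.06]
wrist_force: [-1.3, -0.8, -1.1]
finger_gap: 0.0256
```

```bash
python3 - <<'E'
from h import *
from rig import cams
W=cams.read_camera("wrist"); S=cams.read_camera("side")
cv2.imwrite("pics/w11.png",W["image"]); cv2.imwrite("pics/s11.png",cv2.resize(S["image"][30:280,240:450],None,fx=2.5,fy=2.4))
s,p,R=cur(); show(s); print(delta(p,R,np.array([.7151,-.2126,.3328]),rot(-bz,bx)))
E
```

```text
t 12.75 p [ 0.7169 -0.2124  0.3812] q [-3.910e-01  8.640e-01  2.410e-01  2.000e-03  2.041e+00 -3.090e-01] F [-0.4  0.9  0.5] gap 0.0255
(array([48.4, -0.5, -1.6]), array([-0.07, -0.2 , -0.15]))
```

View pics/w11.png

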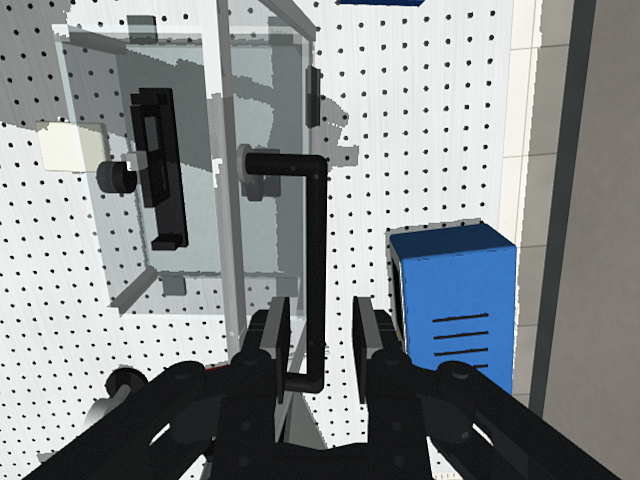

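View pics/s11.png

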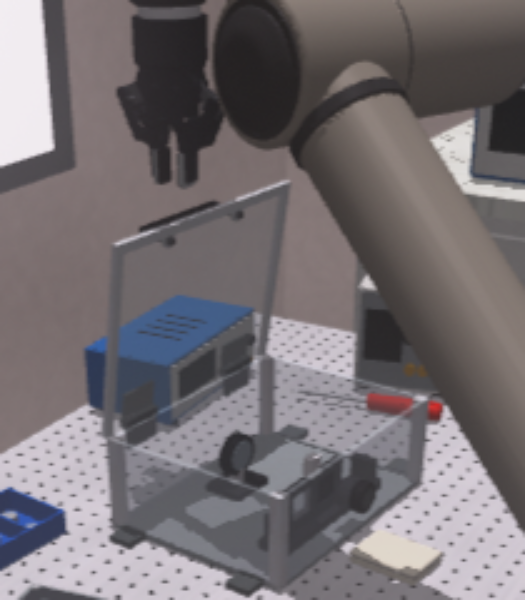

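{"fn": "step_arm", "kwargs": {"steps": [[0, 0, -2, 0, 0, 0], [8, -0.5, -2, 0, 0, 0], [18, -0.5, -2, 0, 0, 0], [28, -0.5, -2, 0, 0, 0], [38, -0.5, -2, 0, 0, 0], [45, -0.5, -2, 0, 0, 0], [48, -0.5, -2, 0, 0, 0], [48, -0.5, -2, 0, 0, 0]]}}

```text
t: 13.42
ee_pos: [0.7136, -0.2125, 0.334]
orientation: [0.066, 1.573, -0.062]
wrist_force: [0.1, 0.3, 0.4]
finger_gap: 0.0252
```

{"fn": "step_arm", "kwargs": {"steps": [[0, 0, 0, 0, 0, 0], [0, 0, 0, 0, 0, 0], [0, 0, 0, 0, 0, 0], [0, 0, 0, 0, 0, 0], [0, 0, 0, 0, 0, 0]], "gripper": 1, "squeeze": 20}}

```text
t: 13.83
ee_pos: [0.7134, -0.2125, 0.3355]
orientation: [0.066, 1.572, -0.062]
wrist_force: [-2.6, 1.3, 5.2]
finger_gap: 0.009
```

```bash
python3 - <<'E'
from h import *
s,p,R=cur(); show(s); print((R.T@(p-[.4949,-.1928,.1529])*1000).round(1))
# reverse arc using fitted circle
c=np.array([218.0,-40.6]); r=221.7; a0=np.arctan2(40.6,218.0)
d=R.T@(p-[.4949,-.1928,.1529])*1000; q=np.array([d[2],-d[0]])
th=np.arctan2(q[1]-c[1],c[0]-q[0])-a0; rr=np.hypot(*(q-c)); print(np.degrees(th),rr)
for D in np.arange(np.degrees(th),-1,-3): 
    A=np.radians(D)+a0; print(round(D,1),-round(c[1]+rr*np.sin(A)-q[1],1),round(c[0]-rr*np.cos(A)-q[0],1))
E
```

```text
t 13.83 p [ 0.7134 -0.2125  0.3355] q [-3.930e-01  8.010e-01  4.910e-01  1.000e-03  1.852e+00 -3.110e-01] F [-2.6  1.3  5.2] gap 0.0090
[-183.1   -1.4  219. ]
79.69866445535057 223.69892371876685
79.7 -0.0 0.0
76.7 0.3 -11.7
73.7 1.1 -23.4
70.7 2.6 -35.0
67.7 4.7 -46.5
64.7 7.4 -57.9
61.7 10.6 -69.2
58.7 14.5 -80.2
55.7 18.9 -91.1
52.7 23.9 -101.7
49.7 29.5 -112.0
46.7 35.6 -122.0
43.7 42.2 -131.7
40.7 49.2 -141.0
37.7 56.8 -149.9
34.7 64.8 -158.5
31.7 73.3 -166.6
28.7 82.2 -174.2
25.7 91.4 -181.4
22.7 101.0 -188.0
19.7 111.0 -194.2
16.7 121.3 -199.8
13.7 131.8 -204.9
10.7 142.6 -209.5
7.7 153.6 -213.4
4.7 164.9 -216.8
1.7 176.2 -219.6
```

{"fn": "step_arm", "kwargs": {"steps": [[0.3, 0, -12, 0, 0, 0], [1, 0, -23.5, 0, 0, 0], [2.5, 0, -35, 0, 0, 0], [4.7, 0, -46.5, 0, 0, 0], [7.4, 0, -58, 0, 0, 0], [10.6, 0, -69, 0, 0, 0], [14.5, 0, -80, 0, 0, 0], [19, 0, -91, 0, 0, 0]]}}

```text
t: 14.5
ee_pos: [0.6233, -0.2044, 0.3186]
orientation: [0.065, 1.567, -0.062]
wrist_force: [2.4, 2.1, 4.9]
finger_gap: 0.0089
```

```bash
cat > arc.py <<'E'
from h import *
import sys
st=float(sys.argv[1])
s,p,R=cur(); show(s)
c=np.array([217.0,-40.6]); a0=np.arctan2(40.6,217.0)
d=R.T@(p-[.4949,-.1928,.1529])*1000; q=np.array([d[2],-d[0]])
th=np.arctan2(q[1]-c[1],c[0]-q[0])-a0; rr=np.hypot(*(q-c)); print(d.round(1),np.degrees(th).round(1),rr.round(1), delta(p,R,p,rot(-bz,bx))[1])
for D in np.degrees(th)-st*np.arange(1,9): 
    A=np.radians(D)+a0; print(round(D,1),-round(c[1]+rr*np.sin(A)-q[1],1),round(c[0]-rr*np.cos(A)-q[0],1))
E
python3 arc.py 3
```

```text
t 14.50 p [ 0.6233 -0.2044  0.3186] q [-0.435  0.562  0.974  0.003  1.604 -0.354] F [2.4 2.1 4.9] gap 0.0089
[-165.3   -0.9  129.4] 56.4 223.8 [-0.05  0.18 -0.11]
53.4 4.9 -10.7
50.4 10.3 -21.0
47.4 16.2 -31.1
44.4 22.7 -40.9
41.4 29.7 -50.3
38.4 37.1 -59.3
35.4 45.1 -68.0
32.4 53.4 -76.2
```

{"fn": "step_arm", "kwargs": {"steps": [[5, 0, -10.5, 0, 0, 0], [10, 0, -21, 0, 0, 0], [16, 0, -31, 0, 0, 0], [22.5, 0, -41, 0, 0, 0], [29.5, 0, -50.5, 0, 0, 0], [37, 0, -59.5, 0, 0, 0], [45, 0, -68, 0, 0, 0], [53.5, 0, -76, 0, 0, 0]]}}

```text
t: 15.17
ee_pos: [0.5481, -0.1977, 0.2656]
orientation: [0.065, 1.564, -0.062]
wrist_force: [0.6, 2.5, 4.5]
finger_gap: 0.0088
```

```bash
python3 arc.py 2
```

```text
t 15.17 p [ 0.5481 -0.1977  0.2656] q [-0.48   0.432  1.329  0.004  1.376 -0.4  ] F [0.6 2.5 4.5] gap 0.0088
[-112.3   -0.4   54. ] 32.6 223.5 [-0.04  0.34 -0.12]
30.6 5.8 -5.2
28.6 11.7 -10.3
26.6 17.9 -15.1
24.6 24.2 -19.7
22.6 30.6 -24.1
20.6 37.2 -28.2
18.6 44.0 -32.2
16.6 50.8 -35.8
```

{"fn": "step_arm", "kwargs": {"steps": [[6, 0, -5, 0, 0, 0], [11.5, 0, -10.5, 0, 0, 0], [18, 0, -15, 0, 0, 0], [24, 0, -19.5, 0, 0, 0], [30.5, 0, -24, 0, 0, 0], [37, 0, -28, 0, 0, 0], [44, 0, -32, 0, 0, 0], [51, 0, -36, 0, 0, 0]]}}

```text
t: 15.83
ee_pos: [0.5125, -0.1947, 0.2136]
orientation: [0.065, 1.563, -0.062]
wrist_force: [5.1, 1.7, 0.8]
finger_gap: 0.009
```

```bash
python3 arc.py 1.5
```

```text
t 15.83 p [ 0.5125 -0.1947  0.2136] q [-0.505  0.408  1.515  0.005  1.214 -0.427] F [5.1 1.7 0.8] gap 0.0090
[-60.6  -0.3  18.1] 16.4 223.2 [-0.04  0.39 -0.13]
14.9 5.2 -2.6
13.4 10.5 -5.0
11.9 15.9 -7.3
10.4 21.3 -9.5
8.9 26.8 -11.5
7.4 32.4 -13.4
5.9 37.9 -15.1
4.4 43.6 -16.7
```

{"fn": "step_arm", "kwargs": {"steps": [[5, 0, -2.5, 0, 0, 0], [10.5, 0, -4.5, 0, 0, 0], [16, 0, -6.5, 0, 0, 0], [21.5, 0, -8.5, 0, 0, 0], [27, 0, -10.5, 0, 0, 0], [32.5, 0, -12, 0, 0, 0], [38, 0, -14, 0, 0, 0], [43, 0, -15.5, 0, 0, 0]]}}

```text
t: 16.5
ee_pos: [0.497, -0.1933, 0.1698]
orientation: [0.065, 1.563, -0.062]
wrist_force: [-1.4, 1.4, 2.6]
finger_gap: 0.0088
```

```bash
python3 arc.py 0.7;  python3 - <<'E'
from h import *
from rig import cams
S=cams.read_camera("side");cv2.imwrite("pics/s12.png",cv2.resize(S["image"][150:290,260:430],None,fx=4.5,fy=4.2,interpolation=cv2.INTER_CUBIC))
E
```

```text
t 16.50 p [ 0.497  -0.1933  0.1698] q [-0.517  0.427  1.617  0.006  1.093 -0.439] F [-1.4  1.4  2.6] gap 0.0088
[-16.9  -0.2   2.3] 4.4 222.3 [-0.04  0.37 -0.14]
3.7 2.6 -0.7
3.0 5.3 -1.3
2.3 7.9 -2.0
1.6 10.6 -2.6
0.9 13.2 -3.1
0.2 15.9 -3.6
-0.5 18.6 -4.1
-1.2 21.2 -4.6
```

View pics/s12.png

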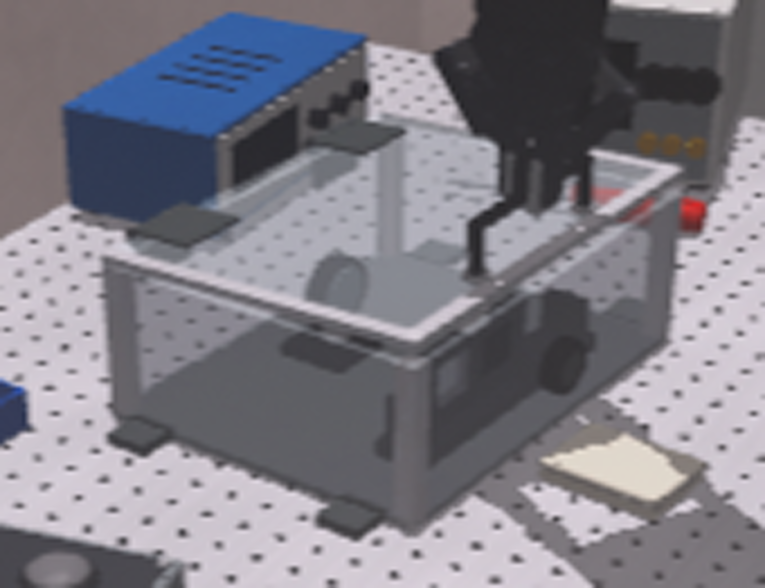

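{"fn": "step_arm", "kwargs": {"steps": [[1.5, 0, -0.4, 0, 0, 0], [3, 0, -0.8, 0, 0, 0], [4.5, 0, -1.2, 0, 0, 0], [6, 0, -1.5, 0, 0, 0], [7.5, 0, -1.9, 0, 0, 0], [9, 0, -2.2, 0, 0, 0]]}}

```text
t: 17.05
ee_pos: [0.4949, -0.1931, 0.16]
orientation: [0.065, 1.563, -0.062]
wrist_force: [0.0, 2.3, 2.7]
finger_gap: 0.0088
```

{"fn": "step_arm", "kwargs": {"steps": [[1, 0, -0.2, 0, 0, 0], [2, 0, -0.4, 0, 0, 0], [3, 0, -0.6, 0, 0, 0]]}}

```text
t: 17.3
ee_pos: [0.4949, -0.1931, 0.1592]
orientation: [0.064, 1.561, -0.062]
wrist_force: [-7.2, 4.9, 26.5]
finger_gap: 0.0088
```

{"fn": "step_arm", "kwargs": {"steps": [[1, 0, -0.2, 0, 0, 0], [2, 0, -0.4, 0, 0, 0], [2, 0, -0.4, 0, 0, 0]]}}

```text
t: 17.55
ee_pos: [0.4948, -0.1931, 0.1593]
orientation: [0.063, 1.559, -0.063]
wrist_force: [-5.4, 3.9, 17.7]
finger_gap: 0.0086
```

```bash
python3 - <<'E'
from h import *
from rig import cams
S=cams.read_camera("side");cv2.imwrite("pics/s13.png",cv2.resize(S["image"][170:285,270:425],None,fx=5,fy=5,interpolation=cv2.INTER_CUBIC))
s,p,R=cur(); show(s)
E
```

```text
t 17.60 p [ 0.4948 -0.1931  0.1593] q [-0.519  0.433  1.641  0.006  1.058 -0.442] F [-5.4  4.  17.2] gap 0.0085
```

View pics/s13.png

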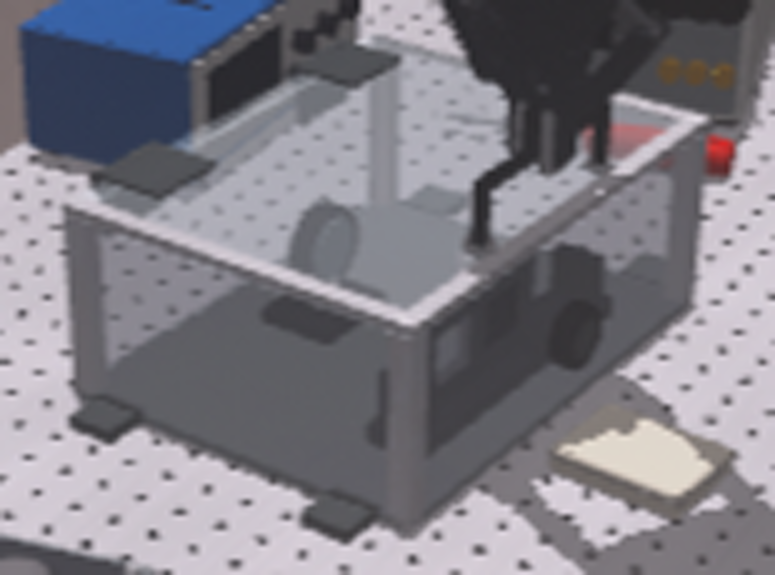

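The picture matches the shut one from the start, with the front-left corner at (411,325). It stopped firmly with the force rising. I'm releasing and rising.

{"fn": "step_arm", "kwargs": {"steps": [[0, 0, 0, 0, 0, 0], [0, 0, 0, 0, 0, 0], [0, 0, 0, 0, 0, 0], [0, 0, 0, 0, 0, 0], [0, 0, 0, 0, 0, 0]], "gripper": 0}}

```text
t: 18.02
ee_pos: [0.4948, -0.1931, 0.1588]
orientation: [0.064, 1.559, -0.063]
wrist_force: [0.6, -0.5, -0.1]
finger_gap: 0.0426
```

{"fn": "step_arm", "kwargs": {"steps": [[-10, 0, 0, 0, 0, 0], [-25, 0, 0, 0, 0, 0], [-45, 0, 0, 0, 0, 0], [-70, 0, 0, 0, 0, 0], [-95, 0, 0, 0, 0, 0], [-110, 0, 0, 0, 0, 0]]}}

```text
t: 18.52
ee_pos: [0.4942, -0.1935, 0.2722]
orientation: [0.062, 1.556, -0.064]
wrist_force: [0.7, -0.1, 1.8]
finger_gap: 0.0428
```

```bash
python3 - <<'E'
from h import *
from rig import cams
S=cams.read_camera("side");cv2.imwrite("pics/s14.png",cv2.resize(S["image"][170:285,270:425],None,fx=5,fy=5,interpolation=cv2.INTER_CUBIC))
S0=load("side0.npz")
d=cv2.absdiff(S["image"],S0["image"]).max(2); ys,xs=np.nonzero(d[:, :]>60); print(len(ys))
T=load("top0.npz")
g=cv2.cvtColor(T["image"],cv2.COLOR_BGR2GRAY)
m=np.zeros_like(g); m[222:248,252:280]=(g[222:248,252:280]>66); 
n,l,st,ce=cv2.connectedComponentsWithStats(m,connectivity=4); k=1+np.argmax(st[1:,4]*(np.abs(ce[1:,0]-264)<5)); print(st[k],ce[k])
key=ray(T,[ce[k]],.061)[0]; print("key top",key)
# side check
u=proj(S0,key)[0]; print("side pred",u)
cv2.imwrite("pics/s0key.png",cv2.resize(S0["image"][265:345,205:315],None,fx=6,fy=6,interpolation=cv2.INTER_CUBIC)); print((u-[205,265])*6)
s,p,R=cur(); show(s); print(delta(p,R,key+[0,0,.12],R))
E
```

```text
25336
[259 229  11  10  86] [263.90697674 233.69767442]
key top [0.58717845 0.1542427  0.061     ]
side pred [271.40395777 283.96007766]
[398.42374662 113.76046598]
t 18.57 p [ 0.4951 -0.194   0.2745] q [-0.521  0.323  1.469  0.005  1.332 -0.441] F [ 1.4 -0.6  3.3] gap 0.0427
(array([ 93.7, 354.7,  62.2]), array([0., 0., 0.]))
```

View pics/s14.png

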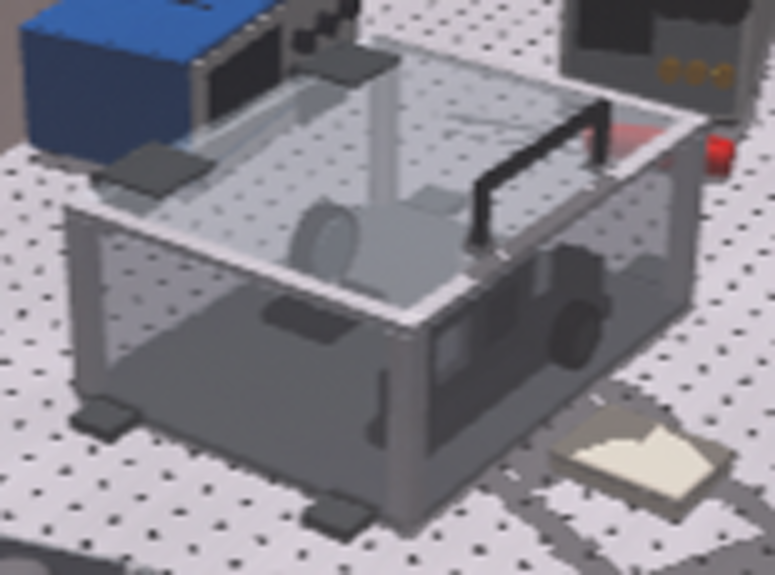

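View pics/s0key.png

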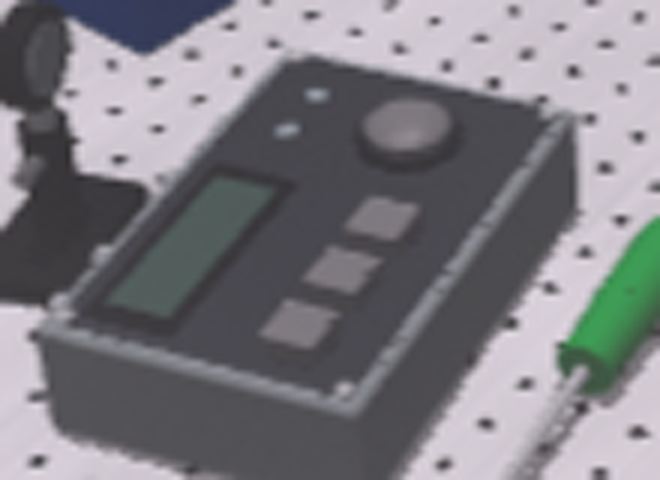

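The hatch is fully shut and free. Now I shut the fingers and hover over the round key.

{"fn": "step_arm", "kwargs": {"steps": [[0, 35, 6, 0, 0, 0], [0, 75, 13, 0, 0, 0], [0, 115, 20, 0, 0, 0], [0, 155, 27, 0, 0, 0], [0, 195, 34, 0, 0, 0], [10, 235, 41, 0, 0, 0], [20, 275, 48, 0, 0, 0], [30, 310, 55, 0, 0, 0]], "gripper": 1}}

```text
t: 19.23
ee_pos: [0.5754, 0.113, 0.2445]
orientation: [0.06, 1.552, -0.065]
wrist_force: [0.8, -0.6, -0.1]
finger_gap: -0.0002
```

```bash
python3 - <<'E'
from h import *
s,p,R=cur(); show(s); print(delta(p,R,np.array([.587,.154,.19]),rot(-bz,bx)))
E
```

```text
t 19.23 p [0.5754 0.113  0.2445] q [ 0.066  0.447  1.364 -0.005  1.313  0.147] F [ 0.8 -0.6 -0.1] gap -0.0002
(array([54.5, 41.9,  7.4]), array([0.02, 1.03, 0.13]))
```

{"fn": "step_arm", "kwargs": {"steps": [[10, 20, 4, 0, 1, 0], [25, 36, 7, 0, 1, 0], [42, 42, 7.4, 0, 1, 0], [54, 42, 7.4, 0, 1, 0], [54, 42, 7.4, 0, 1, 0], [54, 42, 7.4, 0, 1, 0]]}}

```text
t: 19.73
ee_pos: [0.5867, 0.1541, 0.1901]
orientation: [0.06, 1.571, -0.065]
wrist_force: [0.0, -0.1, -0.2]
finger_gap: -0.0001
```

```bash
python3 - <<'E'
from h import *
from rig import cams
W=cams.read_camera("wrist"); np.savez("wrist15.npz",**W)
s,p,R=cur(); show(s); print(delta(p,R,p,rot(-bz,bx)))
im=W["image"].copy()
g=cv2.medianBlur(cv2.cvtColor(im,cv2.COLOR_BGR2GRAY),3)
u=proj(W,[.587,.154,.061])[0]; print(u); cv2.circle(im,tuple(int(a) for a in u),3,(0,0,255),1)
u=proj(W,p*[1,1,0]+[0,0,.061])[0]; print(u); cv2.circle(im,tuple(int(a) for a in u),3,(255,0,0),1)
cv2.imwrite("pics/w15.png",im)
E
```

```text
t 19.78 p [0.5873 0.1539 0.1911] q [ 0.131  0.536  1.367 -0.002  1.239  0.212] F [ 0.9 -0.7  0.7] gap -0.0002
(array([0., 0., 0.]), array([0.  , 0.06, 0.13]))
[319.85885998 227.89666345]
[320.26366087 227.94353815]
```

View pics/w15.png

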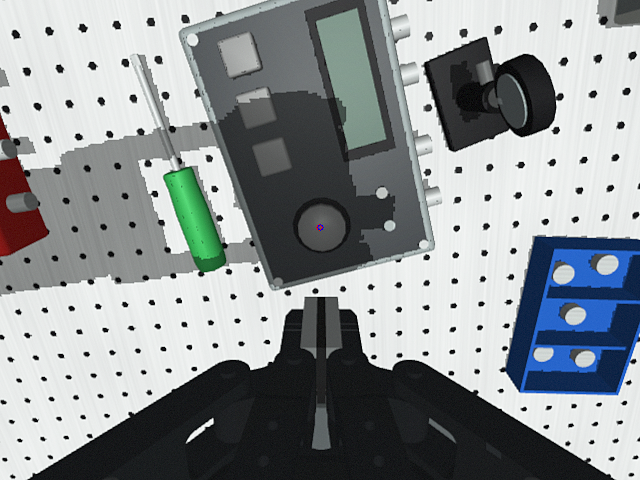

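The round key is centred at about (321,226), within 1 mm of the tool axis. I'm descending to 10 mm above it.

{"fn": "step_arm", "kwargs": {"steps": [[20, 0.5, 0, 0, 0, 0], [45, 0.5, 0, 0, 0, 0], [70, 0.5, 0, 0, 0, 0], [88, 0.5, 0, 0, 0, 0], [98, 0.5, 0, 0, 0, 0], [103, 0.5, 0, 0, 0, 0], [105, 0.5, 0, 0, 0, 0], [105, 0.5, 0, 0, 0, 0]]}}

```text
t: 20.45
ee_pos: [0.588, 0.1541, 0.087]
orientation: [0.061, 1.568, -0.065]
wrist_force: [0.2, -0.8, 0.8]
finger_gap: 0.0003
```

{"fn": "step_arm", "kwargs": {"steps": [[0, 0, 0, 0, 0, 0], [0, 0, 0, 0, 0, 0], [0, 0, 0, 0, 0, 0]]}}

```text
t: 20.7
ee_pos: [0.5887, 0.1542, 0.0881]
orientation: [0.062, 1.566, -0.064]
wrist_force: [0.8, 0.1, 1.3]
finger_gap: 0.0004
```

```bash
python3 - <<'E'
from h import *
from rig import cams
s,p,R=cur(); show(s); print(delta(p,R,p,rot(-bz,bx)))
W=cams.read_camera("wrist");cv2.imwrite("pics/w16.png",W["image"])
E
```

```text
t 20.70 p [0.5887 0.1542 0.0881] q [ 0.131  0.645  1.481 -0.003  1.012  0.213] F [0.8 0.1 1.3] gap 0.0004
(array([0., 0., 0.]), array([-0.01,  0.25,  0.08]))
```

View pics/w16.png

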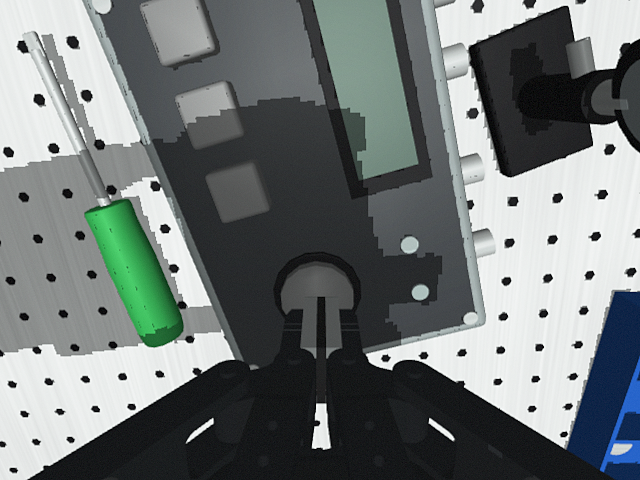

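{"fn": "step_arm", "kwargs": {"steps": [[2, 0, -1, 0, 0, 0], [4, 0, -1, 0, 0, 0], [6, 0, -1, 0, 0, 0], [8, 0, -1, 0, 0, 0], [9, 0, -1, 0, 0, 0], [9.5, 0, -1, 0, 0, 0], [10, 0, -1, 0, 0, 0], [10, 0, -1, 0, 0, 0]]}}

```text
t: 21.42
ee_pos: [0.5875, 0.1543, 0.0778]
orientation: [0.062, 1.566, -0.064]
wrist_force: [0.6, -1.0, -0.2]
finger_gap: 0.0001
```

{"fn": "step_arm", "kwargs": {"steps": [[0.5, 0, 0, 0, 0, 0], [0.5, 0, 0, 0, 0, 0], [0.5, 0, 0, 0, 0, 0]]}}

```text
t: 21.67
ee_pos: [0.5875, 0.1543, 0.0773]
orientation: [0.061, 1.566, -0.064]
wrist_force: [0.2, 0.5, 0.2]
finger_gap: 0.0003
```

{"fn": "step_arm", "kwargs": {"steps": [[0.5, 0, 0, 0, 0, 0], [0.5, 0, 0, 0, 0, 0], [0.5, 0, 0, 0, 0, 0]]}}

```text
t: 21.92
ee_pos: [0.5875, 0.1542, 0.0768]
orientation: [0.062, 1.566, -0.064]
wrist_force: [-0.4, -0.4, 0.5]
finger_gap: -0.0002
```

Small steps track well: 0.5 mm commanded gives 0.5 mm measured. I'll keep going in 0.5 mm steps until contact.

{"fn": "step_arm", "kwargs": {"steps": [[0.5, 0, 0, 0, 0, 0], [0.5, 0, 0, 0, 0, 0], [0.5, 0, 0, 0, 0, 0]]}}

```text
t: 22.17
ee_pos: [0.5875, 0.1542, 0.0762]
orientation: [0.062, 1.566, -0.064]
wrist_force: [-0.1, 0.3, -0.5]
finger_gap: 0.0001
```

{"fn": "step_arm", "kwargs": {"steps": [[0.5, 0, 0, 0, 0, 0], [0.5, 0, 0, 0, 0, 0], [0.5, 0, 0, 0, 0, 0]]}}

```text
t: 22.42
ee_pos: [0.5874, 0.1542, 0.0757]
orientation: [0.062, 1.566, -0.064]
wrist_force: [-0.3, -0.0, -0.1]
finger_gap: 0.0001
```

{"fn": "step_arm", "kwargs": {"steps": [[0.5, 0, 0, 0, 0, 0], [0.5, 0, 0, 0, 0, 0], [0.5, 0, 0, 0, 0, 0]]}}

```text
t: 22.67
ee_pos: [0.5874, 0.1542, 0.0751]
orientation: [0.062, 1.566, -0.064]
wrist_force: [-0.5, 0.1, -0.4]
finger_gap: -0.0
```

{"fn": "step_arm", "kwargs": {"steps": [[0.5, 0, 0, 0, 0, 0], [0.5, 0, 0, 0, 0, 0], [0.5, 0, 0, 0, 0, 0]]}}

```text
t: 22.92
ee_pos: [0.5875, 0.1542, 0.0749]
orientation: [0.062, 1.566, -0.064]
wrist_force: [-0.7, -0.0, 1.7]
finger_gap: -0.0003
```

{"fn": "step_arm", "kwargs": {"steps": [[0.6, 0, 0, 0, 0, 0], [0.6, 0, 0, 0, 0, 0], [0.6, 0, 0, 0, 0, 0]]}}

```text
t: 23.17
ee_pos: [0.5875, 0.1542, 0.0745]
orientation: [0.062, 1.566, -0.064]
wrist_force: [-2.0, -0.8, 4.5]
finger_gap: 0.0002
```

{"fn": "step_arm", "kwargs": {"steps": [[0.6, 0, 0, 0, 0, 0], [0.6, 0, 0, 0, 0, 0], [0.6, 0, 0, 0, 0, 0]]}}

```text
t: 23.42
ee_pos: [0.5875, 0.1543, 0.0741]
orientation: [0.062, 1.566, -0.064]
wrist_force: [-1.0, -0.6, 4.8]
finger_gap: 0.0002
```

{"fn": "step_arm", "kwargs": {"steps": [[0.6, 0, 0, 0, 0, 0], [0.6, 0, 0, 0, 0, 0], [0.6, 0, 0, 0, 0, 0]]}}

```text
t: 23.67
ee_pos: [0.5875, 0.1543, 0.0737]
orientation: [0.062, 1.566, -0.064]
wrist_force: [-0.7, 0.1, 4.9]
finger_gap: 0.0001
```

{"fn": "step_arm", "kwargs": {"steps": [[0.6, 0, 0, 0, 0, 0], [0.6, 0, 0, 0, 0, 0], [0.6, 0, 0, 0, 0, 0]]}}

```text
t: 23.92
ee_pos: [0.5875, 0.1542, 0.0733]
orientation: [0.062, 1.566, -0.064]
wrist_force: [-2.6, -1.5, 6.5]
finger_gap: -0.0002
```

{"fn": "step_arm", "kwargs": {"steps": [[0.6, 0, 0, 0, 0, 0], [0.6, 0, 0, 0, 0, 0], [0.6, 0, 0, 0, 0, 0]]}}

```text
t: 24.17
ee_pos: [0.5875, 0.1543, 0.073]
orientation: [0.061, 1.566, -0.064]
wrist_force: [-1.9, -0.2, 6.2]
finger_gap: -0.0002
```

At the peak, about 6 N.

{"fn": "step_arm", "kwargs": {"steps": [[0.6, 0, 0, 0, 0, 0], [0.6, 0, 0, 0, 0, 0], [0.6, 0, 0, 0, 0, 0]]}}

```text
t: 24.42
ee_pos: [0.5875, 0.1542, 0.0726]
orientation: [0.062, 1.565, -0.064]
wrist_force: [-2.0, -0.1, 5.7]
finger_gap: -0.0002
```

{"fn": "step_arm", "kwargs": {"steps": [[0.5, 0, 0, 0, 0, 0], [0.5, 0, 0, 0, 0, 0], [0.5, 0, 0, 0, 0, 0]]}}

```text
t: 24.67
ee_pos: [0.5875, 0.1542, 0.0721]
orientation: [0.061, 1.566, -0.064]
wrist_force: [-1.2, 0.3, 4.0]
finger_gap: -0.0
```

{"fn": "step_arm", "kwargs": {"steps": [[0.4, 0, 0, 0, 0, 0], [0.4, 0, 0, 0, 0, 0], [0.4, 0, 0, 0, 0, 0]]}}

```text
t: 24.92
ee_pos: [0.5875, 0.1542, 0.0716]
orientation: [0.061, 1.566, -0.064]
wrist_force: [-1.3, 0.4, 4.0]
finger_gap: -0.0003
```

{"fn": "step_arm", "kwargs": {"steps": [[0.3, 0, 0, 0, 0, 0], [0.3, 0, 0, 0, 0, 0], [0.3, 0, 0, 0, 0, 0]]}}

```text
t: 25.17
ee_pos: [0.5875, 0.1542, 0.0712]
orientation: [0.061, 1.566, -0.064]
wrist_force: [-1.8, -0.7, 1.8]
finger_gap: -0.0001
```

The force has dropped from 6 N to about 2–4 N at roughly 3.8 mm travel: it clicked, clear of the 5.3 mm limit. I'm rising.

{"fn": "step_arm", "kwargs": {"steps": [[-1.5, 0, 0, 0, 0, 0], [-4, 0, 0, 0, 0, 0], [-10, 0, 0, 0, 0, 0], [-25, 0, 0, 0, 0, 0], [-50, 0, 0, 0, 0, 0], [-80, 0, 0, 0, 0, 0], [-110, 0, 0, 0, 0, 0], [-130, 0, 0, 0, 0, 0]]}}

```text
t: 25.83
ee_pos: [0.5877, 0.1546, 0.2044]
orientation: [0.062, 1.562, -0.064]
wrist_force: [0.2, 0.1, -0.4]
finger_gap: -0.0
```

{"fn": "step_arm", "kwargs": {"steps": [[0, 0, 0, 0, 0, 0], [0, 0, 0, 0, 0, 0], [0, 0, 0, 0, 0, 0]]}}

```text
t: 26.08
ee_pos: [0.5871, 0.1545, 0.2034]
orientation: [0.062, 1.564, -0.064]
wrist_force: [-0.9, -0.5, -0.3]
finger_gap: 0.0002
```

```bash
python3 - <<'E'
from h import *
from rig import cams
s,p,R=cur(); show(s)
W=cams.read_camera("wrist");cv2.imwrite("pics/w17.png",W["image"])
S=cams.read_camera("side");cv2.imwrite("pics/s17.png",S["image"])
T=cams.read_camera("top");cv2.imwrite("pics/t17.png",T["image"])
E
```

```text
t 26.08 p [0.5871 0.1545 0.2034] q [ 0.132  0.523  1.354 -0.003  1.259  0.213] F [-0.9 -0.5 -0.3] gap 0.0002
```

View pics/w17.png

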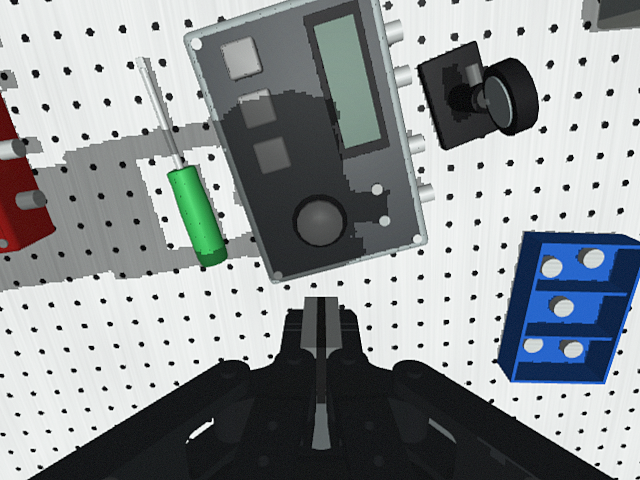

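View pics/s17.png

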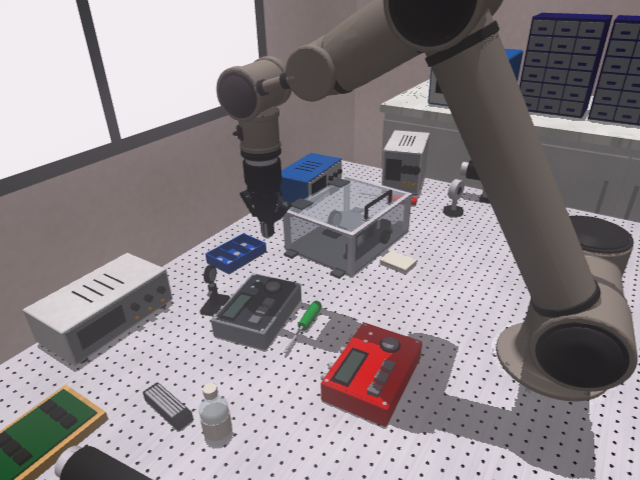

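View pics/t17.png

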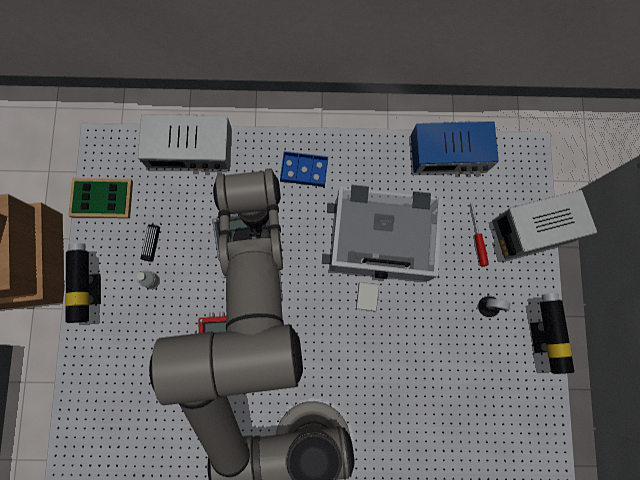

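The key is back up, the hatch is shut, and the bystanders haven't moved. One last comparison of the box crop with the starting picture, then I hand in.

```bash
python3 - <<'E'
from h import *
from rig import job
T0=cv2.imread("pics/top0.png"); T1=cv2.imread("pics/t17.png")
S0=cv2.imread("pics/side0.png"); S1=cv2.imread("pics/s17.png")
a=cv2.cvtColor(T0[180:290,325:450],6).astype(np.float32); b=cv2.cvtColor(T1[180:290,325:450],6).astype(np.float32)
print(cv2.phaseCorrelate(a,b), [tuple(x) for x in np.argwhere(np.abs(a-b)>25)[:12]+[180,325]])
a=cv2.cvtColor(S0[170:285,275:420],6).astype(np.float32); b=cv2.cvtColor(S1[170:285,275:420],6).astype(np.float32)
print(cv2.phaseCorrelate(a,b))
g=cv2.cvtColor(T1,6)[250:262,355:415]; y,x=np.unravel_index(g[:,:].argmax(),g.shape); 
cv2.imwrite("pics/t17c.png",cv2.resize(T1[180:290,315:450],None,fx=5,fy=5,interpolation=cv2.INTER_CUBIC))
print(job.finish_job())
E
```

```text
((0.5039419955662723, -0.024867668832733614), 0.9526183947881063) [(np.int64(253), np.int64(373)), (np.int64(254), np.int64(373)), (np.int64(254), np.int64(374)), (np.int64(254), np.int64(375)), (np.int64(254), np.int64(376)), (np.int64(254), np.int64(377)), (np.int64(254), np.int64(378)), (np.int64(255), np.int64(373)), (np.int64(255), np.int64(374)), (np.int64(255), np.int64(375)), (np.int64(255), np.int64(376)), (np.int64(255), np.int64(377))]
((-0.015586478700683415, 0.03453090422454608), 0.8606091170310974)
the job is handed in; nothing more can be done
None
```

View pics/t17c.png

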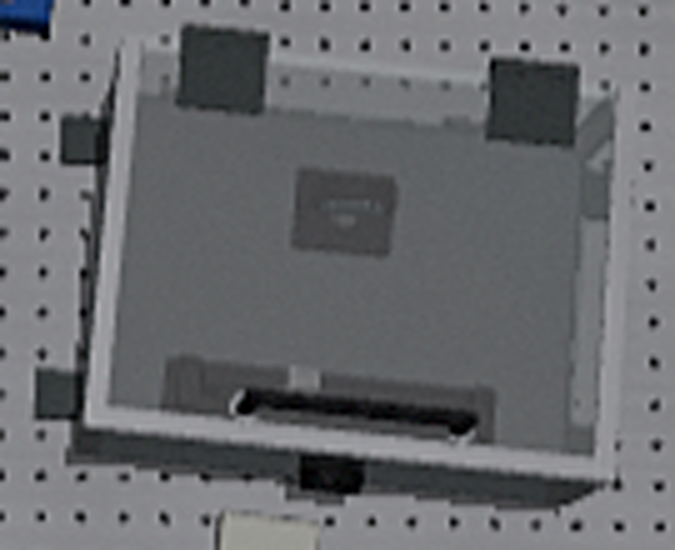

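I did the whole job in the order asked and handed it in at about 26 s; no verdict was reported.

- **Hatch up:** I lifted it by the bar to about 80° and let go for more than a second. Pictures before and after letting go match, so the hinge held.
- **Slide:** I pushed the tab to the left until it stopped dead at about 13 N, against its usual 1.5 N. The last top view shows the tab at its new place on the left.
- **Hatch down:** I lowered it by the handle until it stopped, with 26 N at most, then released it. The final side view lines up with the opening picture to within 0.05 px.
- **Round key:** The force rose to about 6 N, then fell to 2–4 N. I stopped at about 3.8 mm of travel, below the 5.3 mm limit. It is back up, and the small keys were not touched.
- **Bystanders:** In the last pictures the ones in view have not moved, and the red look-alike was left alone. The arm hid the lens post, green screwdriver and console in the top view, but the wrist and side views show them in place.

Some checks disagreed:
- **Slide position:** My first box estimate put the tab 4 mm short of the stop. The beam port and lens put the box centre 2–3 mm further right, so it now reads about 1 mm short. I relied on the dead stop.
- **Top-view comparison:** It showed a 0.5 px sideways shift of the box. I put that down to the moved tab, because the edges match.
- **Arm joint 3:** It read 0.037 rad against its 0.04 limit for a moment while I waited above the open hatch. I moved away and stayed lower afterwards.

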